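# Fish the cap cup out of the tilt-out bin with the hook rod

### The arm

A 6-joint arm with a two-finger parallel gripper is mounted at the origin on the work surface. World frame = base frame: x ahead of the robot, y to its left, z up, the work surface at z = 0. Lengths are in m, angles in rad, forces in N, time in s.
With the tool pointing down it reaches from about 0.35 to 0.95 m from the base axis. Payload 17.4 kg.
Tool frame: the origin (TCP) lies at the very end of the fingers, on their centre line; the grasp point (between the pads) lies 19 mm behind it (bot.pinch_z is the distance from the TCP to the grasp point, in m); z points along the fingers, x is the direction in which the jaws open and shut, and the axes are right-handed (so a half turn about z gives the same grasp; the last joint's range is limited). The gripper opens to 93 mm and grips with 3 to 60 N. Pads are 15 mm wide; open, the fingers measure 128 mm over their backs; the gripper's body (75 mm by 188 mm) begins 65 mm behind the grasp point.
Start: joints at [1.299, 0.116, 1.442, -0, 1.584, -0.038], TCP at [0.156, 0.657, 0.219] pointing down, gripper open.
Joint ranges: [-2.83, 2.83], [-0.83, 2.19], [0.07, 2.5], [-1.14, 4.28], [0.01, 3], [-2.97, 2.97]. Speed limits (rad/s): [1.89, 1.89, 2.22, 3.14, 3.14, 3.14].

### API

Orientations are given as a 3x3 rotation matrix whose columns are the frame's x, y, z axes.
In Python, from workcell import bot gives the robot as it stands. The module is installed in compiled form; this text tells all that it offers.
- The arm moves only by the tool move_arm, never from a script. Its argument "series" is a list of rows, each a list of 3 entries, a list of its own where there are three numbers: the finger opening in mm, from 0 to 93, then the shift along the tool's x, y, z in units of 40 mm (1.0 is 40 mm), then the turn, a rotation vector about the tool's x, y, z in units of 5 degrees (1.0 is 5 degrees). In form: [[hand, [dx, dy, dz], [rx, ry, rz]], ...]. A call has 1 to 12 rows; each row is the pose to reach, as a shift and turn from the pose commanded when the call began, along the tool's axes at that moment; what a row does not reach only later rows make up. A row lasts 1/12 s, in which the tool goes at most 41.7 mm and 7.16 degrees, less where a joint would pass 70% of its speed; a pose out of reach is approached as far as the arm can. A call with a gripper value outside its range is refused whole. The fingers move at their own pace and stop on an object; "grip_force" is the grip in N (left out, the last holds). Time passes only in rows, so rows that repeat a pose let the fingers close. It gives the time, the measured TCP pose, the force and the opening at its end, in the units of the state.
- bot.get_state(): the state, without advancing time (a new reading comes with each control period).
- bot.get_image(name): name is "scene" or "top" or "wrist"; returns a dict with "pixels" (400x640x3 uint8, red, green, blue), "mtx" (3x3 intrinsics, pixels), "dist_coeffs" ([k1, k2, p1, p2, k3] as OpenCV has them; the pictures are not rectified), "R" (3x3) and "t" (3): a world point X has camera coordinates R X + t. Camera axes: x right, y down, z forward; pixel columns grow to the right and rows downward; lengths in m; the calibration is good to about 2 mm. A picture is of the moment at which its call begins. There is no depth.
- bot.sign_off(): hands the job in, once; it reports no verdict.
The state is a dict: "time_s": time; "qpos": joint angles; "qvel": joint speeds; "joint_efforts": joint torques, N m; "position": TCP position; "ee_rot": TCP orientation; "contact_force": force on the tool from outside, world axes, zero at the start; "ft_torque": the same for the moment, N m; "gripper_width": finger opening in m.
Only numpy, scipy, OpenCV 4.12 (cv2) and the standard library are available. Lean on these libraries where they do the work, as an engineer would, in place of code of your own. Each camera call takes 0.05 s, during which the arm holds its last target.

### The job

Take the hook rod from its wooden block, feel for the stiff wire bail of the steel cap cup that hangs deep in the narrow white bin, and lift the cup out with the rod alone, without forcing the bail, tipping the cup over or pulling the bin open. Set the cup down gently, standing on the cork mat, free the hook and hang the rod back in its block. Leave everything else as it is.

Things in the scene. Friction and masses are not known exactly. Their poses are not given: they have to be found in the camera images.
- rod_grip (a point): Hook rod, 146 mm long, 0.12 kg, hanging upright in the block. Point: centre of its black handle, a bar 16 (x) x 26 (y) x 50 mm (z). Axes are the rod's: z up along it, y the way the hook's tip points. Below the handle: steel flange 30 x 48 x 5 mm with underside 30 mm below this point, then a 5.6 mm shaft standing 7 mm to -y, ending in the J hook 121 mm below this point.
- rod_hook (a point): Throat of the rod's J hook: lowest inside point, where a lifted wire comes to rest, 115 mm below rod_grip; axes as rod_grip. Steel 5.6 mm thick; shaft centre line 7.3 mm to -y of this point, upturned tip 7.3 mm to +y, open gap 9 mm between them; the tip's top is 12.5 mm above this point, the hook's underside 5.6 mm below it.
- block_slot (a point): Cherry wood block 80 x 100 x 100 mm, fixed. Point: centre of the slot's mouth on its top; z up. The slot, 16 (x) x 36 mm (y), runs down almost to the foot. The rod hangs in it by its flange, rod_grip 30 mm above this point, rod's y along the block's y, hook tip towards +y.
- bin_mouth (a point): Narrow white tilt-out bin in a grey bracket. Point: centre of its open mouth, 132 mm above the shelf; y along its long side, x across, z up. Inside 72 (x) x 122 mm (y), walls 3 mm. A ledge all round 98 mm below the mouth leaves a well 59 x 95 mm, in which the cup hangs by its flange. The cup's bail is stiff: it yields to about 15 N, more than it should ever get (8 N).
- bin (a joint): Tilt of the white bin about its front foot, rad: 0 shut and upright (as it starts, held by weight and friction), growing as its mouth tips out towards the robot; some 6 N at the mouth tips it.
- cup_center (a point): Steel cup of crown caps, 56 (x) x 92 x 30 mm, 0.2 to 0.33 kg, flange 66 x 102 mm round its rim; axes as the bin's. Point: its centre, 15 mm below the rim, 15 mm above its underside. Wire bail 5 mm thick, an arch across x, pivots 18 mm above this point at x = +-29; its level crown, 32 mm, is 36 mm from them. It leans up to 0.7 rad to +y or -y (not measured), so the cup hangs tilted (to 0.4 rad).
- mat_top (a point): Cork mat 160 x 160 x 6 mm, fixed on the shelf. Point: centre of its upper face; z up, x and y along its sides.
Not all that is in view belongs to the job. What is shaped like the part that bears block_slot but red is not meant.

How it is judged:
By the outcome, as a careful person would: the job done as asked, in the order asked, and still so for the second after the job is handed in, with the robot touching nothing.
It also fails if it takes over 72 s, if anything falls off the work surface, if the arm or the gripper's body presses on something with over 40 N, if the wrist force passes 120 N, or if a joint passes its speed limit or range.

## Working session

There is one attempt and no reset: what is moved stays moved. The work goes in short steps, Python scripts to look and compute and a tool call to move; the robot and the scene stay as the last step left them, time stands still between calls to the robot, and variables do not carry over. Pictures are saved under pics/ and viewed, and the job is handed in when it is done.

Besides the shell and the picture viewer there is one more tool, called as a command line: name --argument value ..., lists and objects as JSON in quotes. move_arm: Moves the arm, as the interface text tells. Its arguments: {"type":"object","properties":{"series":{"type":"array","items":{"type":"array"}},"grip_force":{"type":"number"}},"required":["series"]}

```bash
mkdir -p pics; cat > h.py <<'E'
import numpy as np, cv2
from workcell import bot
def snap(n,fn):
    im=bot.get_image(n); cv2.imwrite('pics/'+fn,cv2.cvtColor(im['pixels'],cv2.COLOR_RGB2BGR)); 
    np.savez('pics/'+fn[:-4]+'.npz',**{k:np.array(v) for k,v in im.items()}); return im
def load(fn): return dict(np.load('pics/'+fn+'.npz'))
def ray(im,uv):
    p=cv2.undistortPoints(np.array([[uv]],float),im['mtx'],im['dist_coeffs'])[0,0]
    R=im['R'];d=R.T@np.array([p[0],p[1],1]);c=-R.T@im['t'];return c,d/np.linalg.norm(d)
def onz(im,uv,z):
    c,d=ray(im,uv);return c+d*(z-c[2])/d[2]
def proj(im,X):
    r,_=cv2.Rodrigues(im['R']);return cv2.projectPoints(np.array(X,float).reshape(-1,1,3),r,im['t'].astype(float),im['mtx'],im['dist_coeffs'])[0][:,0]
def tri(L):
    A=np.zeros((3,3));b=np.zeros(3)
    for im,uv in L:
        c,d=ray(im,uv);P=np.eye(3)-np.outer(d,d);A+=P;b+=P@c
    return np.linalg.solve(A,b)
def crop(fn,out,x0,y0,x1,y1,s):
    a=cv2.imread('pics/'+fn);cv2.imwrite('pics/'+out,cv2.resize(a[y0:y1,x0:x1],None,fx=s,fy=s,interpolation=cv2.INTER_CUBIC))
E
python3 - <<'E'
from h import *
for n in ['scene','top','wrist']:
    im=snap(n,n+'0.png'); print(n,-im['R'].T@im['t'], im['R'][2])
s=bot.get_state();print(s['time_s'],s['position'],s['ee_rot'],s['contact_force'],s['gripper_width'],bot.pinch_z)
E
```

```text
scene [ 0.80193505 -0.33217942  0.86847386] [-0.29629592  0.39723526 -0.86856944]
top [0.41066555 0.01949371 0.96776775] [ 0.17025912  0.02193041 -0.98515526]
wrist [0.07875884 0.67311388 0.38384273] [ 0.27430045 -0.0655336  -0.95940847]
0.15 [0.15633661 0.65649306 0.21807816] [[ 2.31683885e-01  9.72791095e-01 -2.50695493e-04]
 [ 9.72790741e-01 -2.31684015e-01 -8.31898387e-04]
 [-8.67345481e-04 -5.11368044e-05 -9.99999623e-01]] [ 0.74767087 -0.35956577  0.85226947] 0.09321440952283279 0.0188
```

View pics/scene0.png

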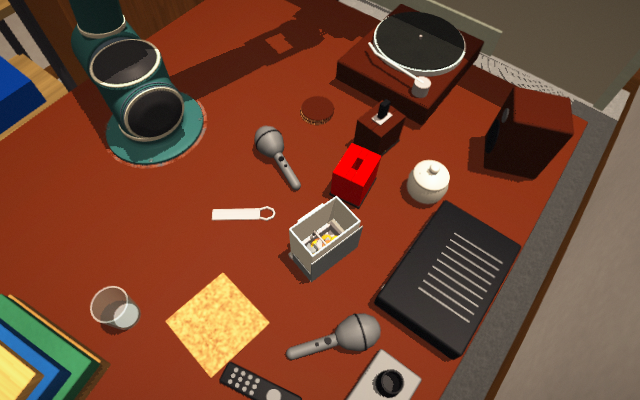

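View pics/top0.png

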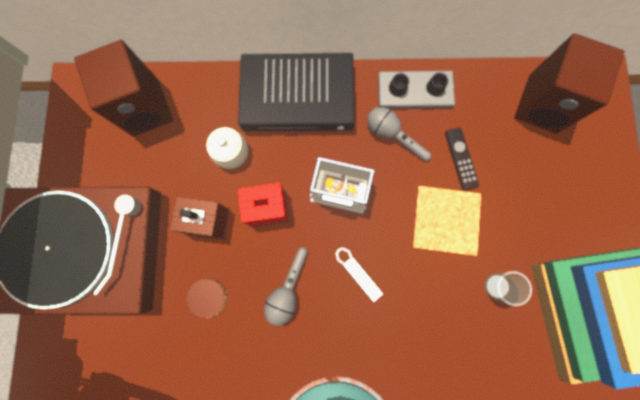

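View pics/wrist0.png

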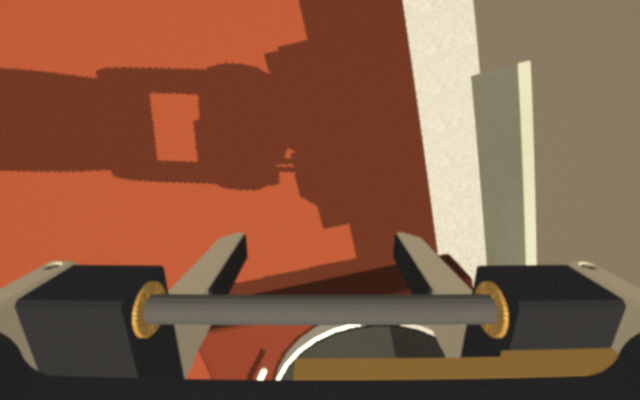

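The block could be the cherry one (top 197,217; scene 378,128) or the red one (top 261,203; scene 355,174). The cherry one bears the rod and matches the description, so I'll check it in close crops.

```bash
python3 - <<'E'
from h import *
crop('top0.png','c1.png',150,140,390,240,3.3)
crop('scene0.png','c2.png',280,80,440,290,2.8)
im=load('top0')
t=load('top0')['pixels'];hsv=cv2.cvtColor(t,cv2.COLOR_RGB2HSV)
print(hsv[220,450],hsv[230,200],hsv[250,240],hsv[205,270])
m=cv2.inRange(hsv,(12,60,150),(35,255,255));m[:,:400]=0;m[:180]=0;m[260:]=0;m[:,500:]=0
c=max(cv2.findContours(m,0,1)[0],key=cv2.contourArea);r=cv2.minAreaRect(c);print(r)
for p in cv2.boxPoints(r):print(p,onz(im,p,.006))
print('mat',onz(im,r[0],.006))
E
```

```text
[ 25 112 247] [  8 142 197] [  8 182 172] [  3 181 247]
((447.3124084472656, 220.15762329101562), (66.14170837402344, 65.83850860595703), 4.969740867614746)
[411.5141  250.08821] [ 0.44754813 -0.19277106  0.006     ]
[417.21765 184.49721] [ 0.61694236 -0.21459556  0.006     ]
[483.11072 190.22704] [ 0.60099246 -0.38320708  0.006     ]
[477.40717 255.81804] [ 0.43321674 -0.35666748  0.006     ]
mat [ 0.52340735 -0.28694189  0.006     ]
```

View pics/c1.png

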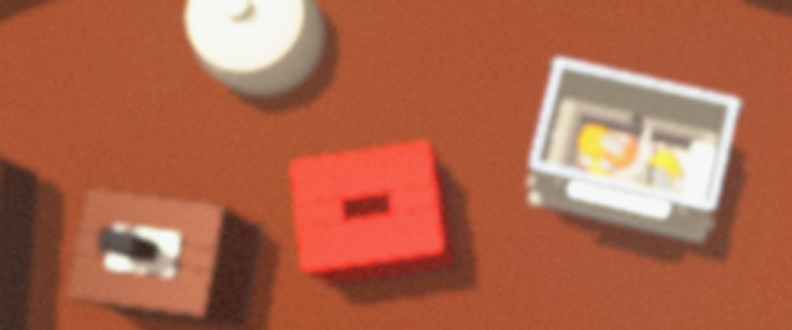

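View pics/c2.png

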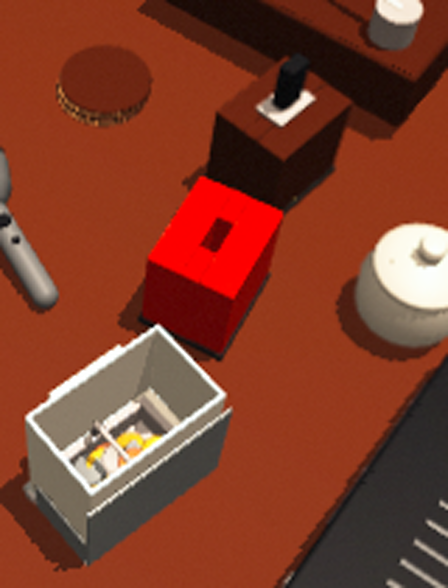

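```bash
python3 - <<'E'
from h import *
T=load('top0');S=load('scene0')
# bin mouth corners top view (crop /3.3 + (150,140)), outer corners
f=lambda l,x0,y0,s:[(x0+a/s,y0+b/s) for a,b in l]
tb=f([(556,60),(739,100),(718,206),(533,170)],150,140,3.3)
P=[onz(T,p,.132) for p in tb];P=np.array(P);print(P.round(4),P.mean(0))
print([np.linalg.norm(P[i]-P[i-1]) for i in range(4)])
sb=f([(27,415),(158,328),(225,398),(91,492)],280,80,2.8)
Q=np.array([onz(S,p,.132) for p in sb]);print(Q.round(4),Q.mean(0))
tk=f([(88,190),(224,207),(206,316),(70,297)],150,140,3.3)
P=np.array([onz(T,p,.1) for p in tk]);print('block',P.round(4),P.mean(0))
print([np.linalg.norm(P[i]-P[i-1]) for i in range(4)])
sk=f([(217,112),(284,158),(350,104),(283,56)],280,80,2.8)
Q=np.array([onz(S,p,.1) for p in sk]);print(Q.round(4),Q.mean(0))
fl=f([(109,223),(181,230),(180,276),(105,270)],150,140,3.3)
P=np.array([onz(T,p,.105) for p in fl]);print('flange',P.round(4),P.mean(0))
E
```

```text
[[ 0.653   0.0396  0.132 ]
 [ 0.6235 -0.0871  0.132 ]
 [ 0.5492 -0.071   0.132 ]
 [ 0.5748  0.0554  0.132 ]] [ 0.60011033 -0.01580996  0.132     ]
[np.float64(0.07978600224691794), np.float64(0.13008389586810667), np.float64(0.07603846604409886), np.float64(0.12894829879852035)]
[[ 0.5494 -0.0635  0.132 ]
 [ 0.5814  0.0557  0.132 ]
 [ 0.6558  0.0374  0.132 ]
 [ 0.6233 -0.0827  0.132 ]] [ 0.60249846 -0.01327617  0.132     ]
block [[0.5678 0.3763 0.1   ]
 [0.555  0.2776 0.1   ]
 [0.4773 0.2867 0.1   ]
 [0.4909 0.3841 0.1   ]] [0.52275229 0.33117178 0.1       ]
[np.float64(0.07725470539649847), np.float64(0.09955976679198422), np.float64(0.07826840266905413), np.float64(0.09835718654962892)]
[[0.4806 0.2897 0.1   ]
 [0.557  0.2824 0.1   ]
 [0.5702 0.3735 0.1   ]
 [0.4901 0.3856 0.1   ]] [0.52447388 0.33280365 0.1       ]
flange [[0.543  0.3577 0.105 ]
 [0.5378 0.306  0.105 ]
 [0.5051 0.305  0.105 ]
 [0.5095 0.3584 0.105 ]] [0.52382732 0.3317501  0.105     ]
```

```bash
cat >> h.py <<'E'
from scipy.spatial.transform import Rotation as Ro
def yawR(a):  # tool down, tool x at world angle a (deg)
    c,s=np.cos(np.radians(a)),np.sin(np.radians(a)); return np.array([[c,s,0],[s,-c,0],[0,0,-1.]])
def delta(p,R=None):
    s=bot.get_state();E=np.array(s['ee_rot']);d=E.T@(np.array(p)-s['position'])/.04
    r=np.zeros(3) if R is None else Ro.from_matrix(E.T@R).as_rotvec(degrees=True)/5
    print('t',s['time_s'],'pos',np.round(s['position'],4),'F',np.round(s['contact_force'],2),'M',np.round(s['ft_torque'],3),'w',round(s['gripper_width'],4));print('shift',d.round(3),'turn',r.round(3))
E
python3 - <<'E'
from h import *
delta([.156,.656,.30]);delta([.5237,.332,.26],yawR(82.5));
E
```

```text
t 0.15 pos [0.1563 0.6565 0.2181] F [ 0.75 -0.36  0.85] M [0.075 0.013 0.034] w 0.0932
shift [-0.016 -0.005 -2.048] turn [0. 0. 0.]
t 0.15 pos [0.1563 0.6565 0.2181] F [ 0.75 -0.36  0.85] M [0.075 0.013 0.034] w 0.0932
shift [-5.765 10.814 -1.044] turn [-1.000e-03  1.000e-02 -1.179e+00]
```

move_arm --series '[[60,[-0.5,1.0,-1.04],[0,0,-0.2]],[60,[-5.77,10.81,-1.04],[0,0,-1.18]],[60,[-5.77,10.81,-1.04],[0,0,-1.18]],[60,[-5.77,10.81,-1.04],[0,0,-1.18]],[60,[-5.77,10.81,-1.04],[0,0,-1.18]],[60,[-5.77,10.81,-1.04],[0,0,-1.18]],[60,[-5.77,10.81,-1.04],[0,0,-1.18]],[60,[-5.77,10.81,-1.04],[0,0,-1.18]],[60,[-5.77,10.81,-1.04],[0,0,-1.18]],[60,[-5.77,10.81,-1.04],[0,0,-1.18]],[60,[-5.77,10.81,-1.04],[0,0,-1.18]],[60,[-5.77,10.81,-1.04],[0,0,-1.18]]]'

```text
time_s: 1.15
position: [0.5236, 0.3312, 0.2602]
ee_rot: [[0.13, 0.991, -0.0], [0.991, -0.13, 0.0], [0.0, -0.0, -1.0]]
contact_force: [0.4, 1.2, 0.0]
gripper_width: 0.0597
```

move_arm --series '[[60,[0,0,0],[0,0,0]],[60,[0,0,0],[0,0,0]],[60,[0,0,0],[0,0,0]]]'

```text
time_s: 1.4
position: [0.5223, 0.3329, 0.2599]
ee_rot: [[0.131, 0.991, -0.001], [0.991, -0.131, -0.0], [-0.0, -0.001, -1.0]]
contact_force: [0.0, -0.5, 0.6]
gripper_width: 0.0599
```

```bash
python3 - <<'E'
from h import *
delta([.5237,.332,.26],yawR(82.5));im=snap('wrist','w1.png')
print(proj(im,[[.5237,.332,.1],[.5237,.332,.155]]))
E
```

```text
t 1.4 pos [0.5223 0.3329 0.2599] F [ 0.02 -0.47  0.62] M [0.023 0.039 0.015] w 0.0599
shift [-0.019  0.038 -0.003] turn [-0.007  0.002 -0.006]
[[320.58360908 188.31059319]
 [320.77179234 201.80427501]]
```

View pics/w1.png

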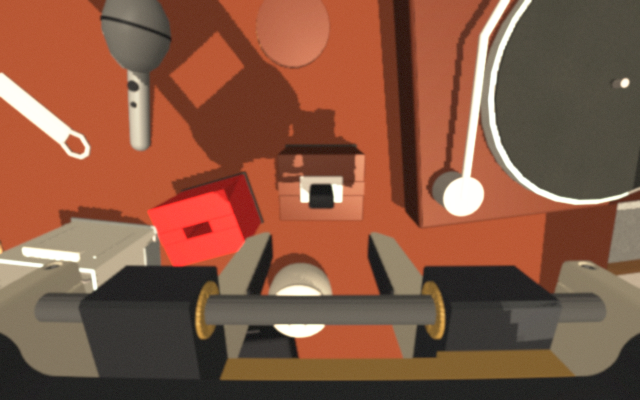

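The wrist view confirms the cherry block. The white flange is at (321,189) with the black handle at (321,195), and it sits centred between the fingers. Next is a quick refinement.

```bash
python3 - <<'E'
from h import *
crop('w1.png','w1c.png',260,130,380,230,6)
E
```

```text
(no output)
```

View pics/w1c.png

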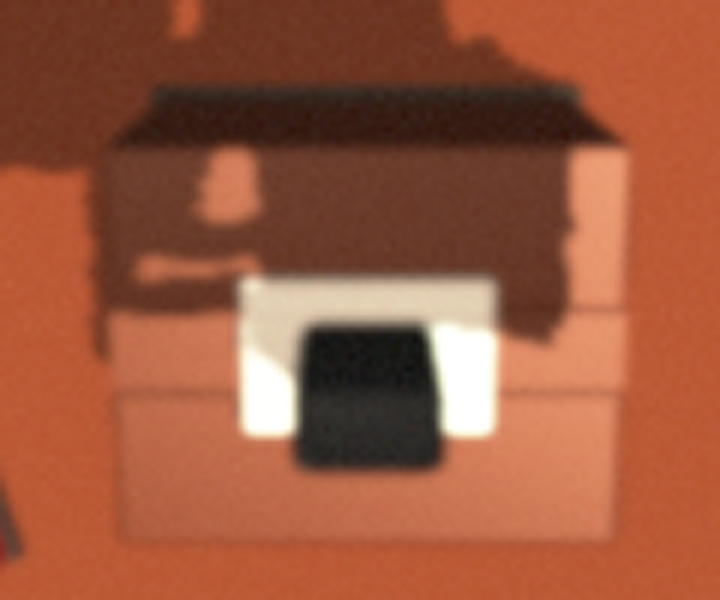

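```bash
python3 - <<'E'
from h import *
im=load('w1');f=lambda a,b:(260+a/6,130+b/6)
P=np.array([onz(im,f(*q),.105) for q in [(237,278),(498,278),(496,438),(240,438)]]);print(P.round(4),P.mean(0))
P=np.array([onz(im,f(*q),.1) for q in [(105,147),(630,147),(617,542),(118,542)]]);print(P.round(4),P.mean(0))
a=P[1]-P[0];b=P[2]-P[3];print(np.degrees(np.arctan2(a[1],a[0])),np.degrees(np.arctan2(b[1],b[0])),np.linalg.norm(a),np.linalg.norm(b))
E
```

```text
[[0.5054 0.3102 0.105 ]
 [0.5119 0.3592 0.105 ]
 [0.5434 0.3554 0.105 ]
 [0.5368 0.306  0.105 ]] [0.52437481 0.33271926 0.105     ]
[[0.4783 0.2889 0.1   ]
 [0.4913 0.3869 0.1   ]
 [0.5699 0.3773 0.1   ]
 [0.5566 0.2778 0.1   ]] [0.52401689 0.33275341 0.1       ]
82.4228004049529 82.40651974305018 0.09888802859333896 0.10038870831055506
```

move_arm --series '[[60,[0,0.045,0.8],[0,0,0]],[60,[0,0.045,1.6],[0,0,0]],[60,[0,0.045,2.4],[0,0,0]],[60,[0,0.045,3.0],[0,0,0]],[60,[0,0.045,3.4],[0,0,0]],[60,[0,0.045,3.7],[0,0,0]],[60,[0,0.045,3.7],[0,0,0]],[60,[0,0.045,3.7],[0,0,0]]]'

```text
time_s: 2.12
position: [0.5238, 0.3333, 0.1126]
ee_rot: [[0.129, 0.992, -0.0], [0.992, -0.129, -0.0], [-0.0, -0.0, -1.0]]
contact_force: [-0.9, 0.1, 1.7]
gripper_width: 0.06
```

```bash
python3 - <<'E'
from h import *
delta([.5241,.3327,.112],yawR(82.4));im=snap('wrist','w2.png')
E
```

```text
t 2.1167 pos [0.5238 0.3333 0.1126] F [-0.85  0.13  1.7 ] M [-0.02  -0.073  0.02 ] w 0.06
shift [-0.015  0.009  0.015] turn [-0.001  0.     0.032]
```

View pics/w2.png

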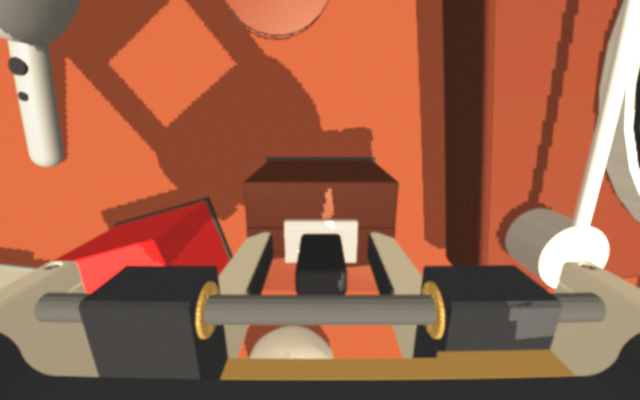

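The handle at (321,262) is centred between the open fingers, so I'll close them.

move_arm --series '[[20,[0,0,0],[0,0,0]],[20,[0,0,0],[0,0,0]],[20,[0,0,0],[0,0,0]],[20,[0,0,0],[0,0,0]],[20,[0,0,0],[0,0,0]],[20,[0,0,0],[0,0,0]]]' --grip_force 45

```text
time_s: 2.67
position: [0.5243, 0.3327, 0.1124]
ee_rot: [[0.131, 0.991, 0.0], [0.991, -0.131, 0.0], [0.0, 0.0, -1.0]]
contact_force: [-0.9, 0.7, 1.0]
gripper_width: 0.0258
```

move_arm --series '[[20,[0,0,-0.1],[0,0,0]],[20,[0,0,-0.3],[0,0,0]],[20,[0,0,-0.6],[0,0,0]],[20,[0,0,-1.0],[0,0,0]],[20,[0,0,-1.4],[0,0,0]],[20,[0,0,-1.9],[0,0,0]],[20,[0,0,-2.4],[0,0,0]],[20,[0,0,-3.0],[0,0,0]],[20,[0,0,-3.6],[0,0,0]],[20,[0,0,-4.2],[0,0,0]],[20,[0,0,-4.2],[0,0,0]],[20,[0,0,-4.2],[0,0,0]]]'

```text
time_s: 3.67
position: [0.5245, 0.3328, 0.2826]
ee_rot: [[0.13, 0.991, 0.003], [0.991, -0.131, 0.002], [0.002, 0.003, -1.0]]
contact_force: [-0.7, 0.8, -2.1]
gripper_width: 0.0256
```

```bash
python3 - <<'E'
from h import *
delta([.5241,.3327,.27],yawR(82.4));snap('wrist','w3.png');snap('scene','s3.png');snap('top','t3.png')
E
```

```text
t 3.6667 pos [0.5245 0.3328 0.2826] F [-0.72  0.78 -2.06] M [ 0.044 -0.033  0.023] w 0.0256
shift [-0.006 -0.011  0.316] turn [ 0.029 -0.022  0.02 ]
```

View pics/w3.png

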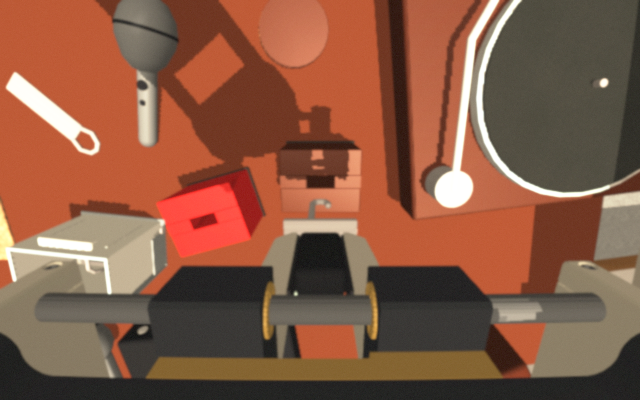

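View pics/s3.png

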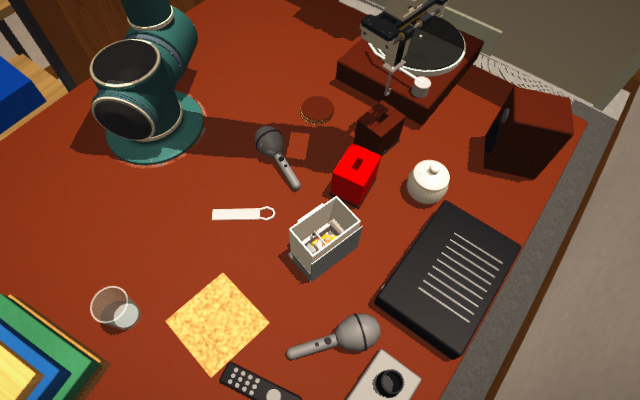

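The rod is out and hangs from the gripper. The hook shows at wrist (318,205), so I'll zoom in to see which way its tip points.

```bash
python3 - <<'E'
from h import *
crop('w3.png','w3c.png',280,180,370,250,8)
im=load('w3');s=bot.get_state();E=np.array(s['ee_rot']);g=s['position']-.0188*E[:,2]
for sg in (1,-1):
    y=E[:,0]*sg; z=-E[:,2]
    print(sg,proj(im,[g-.115*z, g-.115*z+.0073*y+.0125*z, g-.115*z-.0073*y+.0125*z, g-.03*z+.024*y,g-.03*z-.024*y]).round(1).tolist())
E
```

```text
1 [[320.9, 201.0], [328.9, 204.9], [313.0, 204.9], [357.0, 236.9], [286.5, 237.1]]
-1 [[320.9, 201.0], [313.0, 204.9], [328.9, 204.9], [286.5, 237.1], [357.0, 236.9]]
```

View pics/w3c.png

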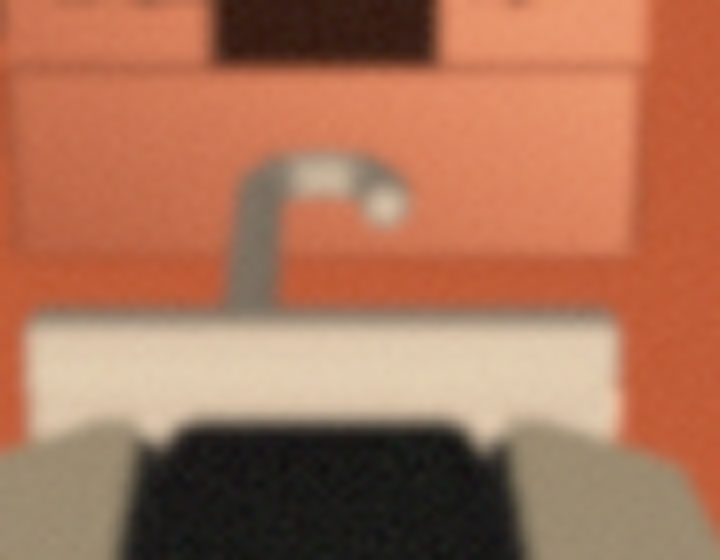

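The tip (at about (328,205)) points along tool +x, and the rod sits exactly as predicted. Next I'll look straight down into the bin.

```bash
python3 - <<'E'
from h import *
delta([.684,-.034,.30],yawR(76.5))
E
```

```text
t 3.8167 pos [0.524  0.3325 0.2793] F [ 0.77 -1.05 -1.57] M [-0.002  0.017  0.054] w 0.0261
shift [-8.563  5.162 -0.515] turn [-0.011  0.01   1.2  ]
```

move_arm --series '[[20,[-0.3,0.2,-0.1],[0,0,0.1]],[20,[-1,0.6,-0.3],[0,0,0.2]],[20,[-1.8,1.1,-0.5],[0,0,0.4]],[20,[-2.6,1.6,-0.5],[0,0,0.6]],[20,[-3.4,2.1,-0.5],[0,0,0.8]],[20,[-4.2,2.6,-0.5],[0,0,1.0]],[20,[-5.0,3.1,-0.5],[0,0,1.2]],[20,[-5.9,3.6,-0.5],[0,0,1.2]],[20,[-6.8,4.1,-0.5],[0,0,1.2]],[20,[-7.6,4.6,-0.5],[0,0,1.2]],[20,[-8.2,4.9,-0.5],[0,0,1.2]],[20,[-8.56,5.16,-0.5],[0,0,1.2]]]'

```text
time_s: 4.82
position: [0.6844, -0.0374, 0.2993]
ee_rot: [[0.236, 0.972, -0.001], [0.972, -0.236, -0.0], [-0.001, -0.001, -1.0]]
contact_force: [0.3, 0.3, -1.2]
gripper_width: 0.026
```

move_arm --series '[[20,[0,0,0],[0,0,0]],[20,[0,0,0],[0,0,0]],[20,[0,0,0],[0,0,0]]]'

```text
time_s: 5.07
position: [0.684, -0.033, 0.3001]
ee_rot: [[0.233, 0.972, -0.0], [0.972, -0.233, 0.0], [0.0, -0.001, -1.0]]
contact_force: [-0.3, -0.4, -1.6]
gripper_width: 0.0259
```

```bash
python3 - <<'E'
from h import *
delta([.684,-.034,.30],yawR(76.5));im=snap('wrist','w4.png')
print(-im['R'].T@im['t'],im['mtx'][0,0])
E
```

```text
t 5.0667 pos [ 0.684  -0.033   0.3001] F [-0.35 -0.36 -1.56] M [ 0.002 -0.026 -0.02 ] w 0.0259
shift [-0.025  0.007  0.001] turn [-0.006 -0.002  0.006]
[ 0.60644468 -0.01642268  0.46594551] 287.3517894838093
```

View pics/w4.png

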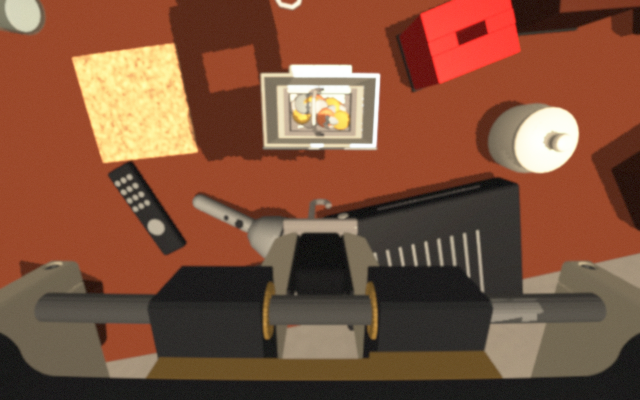

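```bash
python3 - <<'E'
from h import *
crop('w4.png','w4c.png',250,60,390,160,5.7)
E
```

```text
(no output)
```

View pics/w4c.png

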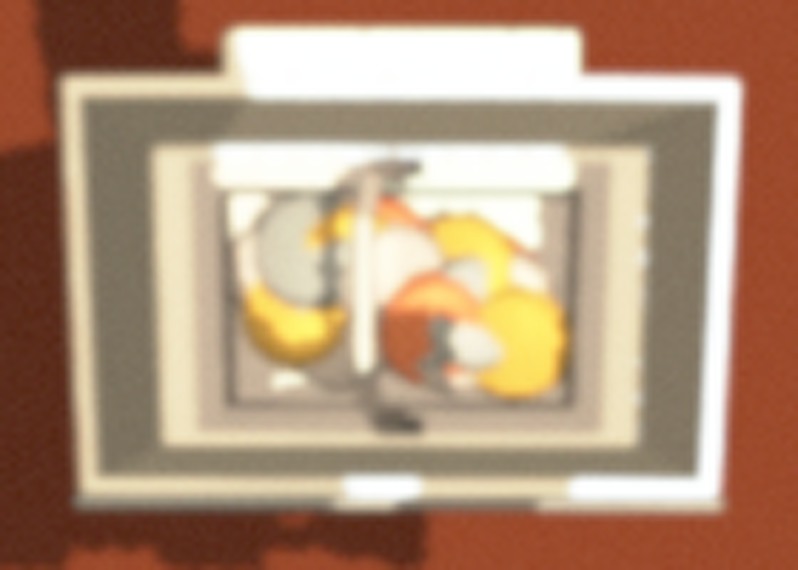

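```bash
python3 - <<'E'
from h import *
im=load('w4');f=lambda q:(250+q[0]/5.7,60+q[1]/5.7)
M=np.array([onz(im,f(q),.132) for q in [(60,77),(742,77),(722,505),(80,500)]]);print('mouth outer',M.round(4).tolist(),M.mean(0))
Mi=np.array([onz(im,f(q),.132) for q in [(80,100),(718,100),(700,478),(95,476)]]);print('inner',Mi.round(4).tolist(),Mi.mean(0))
for a,b in [(M[0],M[1]),(M[3],M[2]),(Mi[0],Mi[1]),(Mi[3],Mi[2])]:
    d=b-a;print(np.degrees(np.arctan2(d[1],d[0])),np.linalg.norm(d))
C=np.array([onz(im,f(q),.035) for q in [(195,150),(610,150),(605,432),(203,432)]]);print('flange',C.round(4).tolist(),C.mean(0),np.linalg.norm(C[1]-C[0]),np.linalg.norm(C[2]-C[1]))
L=np.array([onz(im,f(q),.034) for q in [(152,147),(650,147),(637,446),(162,446)]]);print('ledge',L.mean(0),np.linalg.norm(L[1]-L[0]),np.linalg.norm(L[2]-L[1]))
for z in (.065,.07,.075):
    a,b=onz(im,f((368,175)),z),onz(im,f((362,380)),z);print('crown',z,a.round(4),b.round(4),((a+b)/2).round(4),np.linalg.norm(a-b))
p=[onz(im,f(q),.038) for q in [(412,168),(407,422)]];print('pivots',p,np.mean(p,0),np.linalg.norm(p[0]-p[1]))
s=crop('scene0.png','c3.png',285,190,370,280,8)
E
```

```text
mouth outer [[0.5483, -0.0678, 0.132], [0.5784, 0.0577, 0.132], [0.6567, 0.0393, 0.132], [0.6254, -0.0866, 0.132]] [ 0.60218073 -0.01437166  0.132     ]
inner [[0.5531, -0.0653, 0.132], [0.5814, 0.0525, 0.132], [0.6503, 0.0359, 0.132], [0.6215, -0.0823, 0.132]] [ 0.60156785 -0.0147937   0.132     ]
76.49616868586993 0.1290139813725731
76.03578182524575 0.12974467593238168
76.49374637408344 0.12108345830159271
76.29094188403117 0.1217388601907865
flange [[0.5554, -0.0551, 0.035], [0.5793, 0.0444, 0.035], [0.6459, 0.0295, 0.035], [0.6217, -0.0712, 0.035]] [ 0.60054554 -0.01312473  0.035     ] 0.10234325276113601 0.06825778305038203
ledge [ 0.60172041 -0.01418784  0.034     ] 0.12306222336133385 0.07267621012477911
crown 0.065 [ 0.5735 -0.0151  0.065 ] [ 0.6178 -0.0275  0.065 ] [ 0.5956 -0.0213  0.065 ] 0.04596240610183855
crown 0.07 [ 0.5739 -0.0152  0.07  ] [ 0.6176 -0.0273  0.07  ] [ 0.5958 -0.0212  0.07  ] 0.045389230882669974
crown 0.075 [ 0.5743 -0.0152  0.075 ] [ 0.6175 -0.0272  0.075 ] [ 0.5959 -0.0212  0.075 ] 0.04481605566350151
pivots [array([ 0.572239  , -0.00416367,  0.038     ]), array([ 0.63135885, -0.01954631,  0.038     ])] [ 0.60179892 -0.01185499  0.038     ] 0.06108831934086775
```

View pics/c3.png

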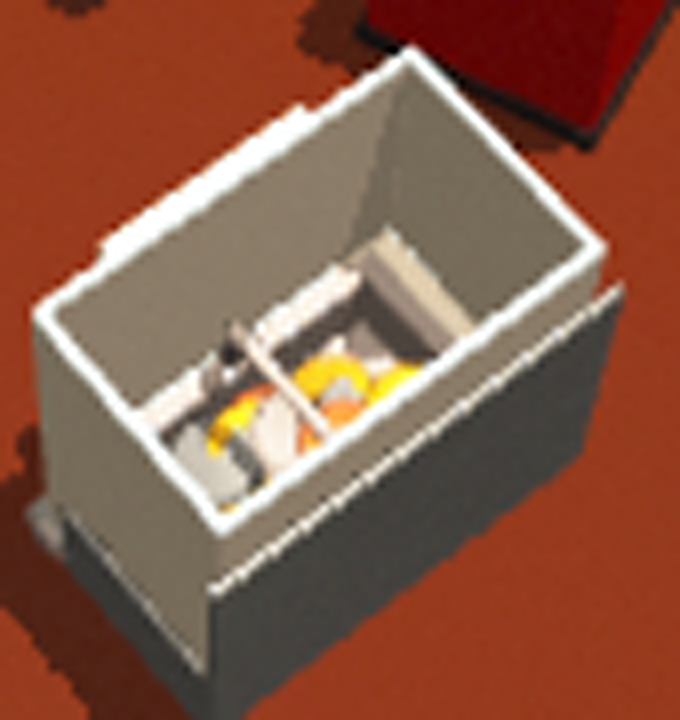

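```bash
python3 - <<'E'
from h import *
S=load('scene0');W=load('w4');T=load('top0')
x=np.array([.9717,-.236,0]);y=np.array([.236,.9717,0]);c=np.array([.6015,-.0142,0])
for dy,z in [(-.009,.073),(-.009,.068),(-.013,.073)]:
    P=[c+s*x+dy*y+[0,0,z] for s in (-.016,.016)]
    print(dy,z,((proj(S,P)-[285,190])*8).round(0).tolist(),((proj(W,P)-[250,60])*5.7).round(0).tolist())
# triangulate: line plane from scene x line plane from wrist
def pl(im,a,b):
    c0,d1=ray(im,a);_,d2=ray(im,b);n=np.cross(d1,d2);n/=np.linalg.norm(n);return n,n@c0
n1,k1=pl(S,(285+262/8,190+350/8),(285+318/8,190+430/8))
n2,k2=pl(W,(250+367/5.7,60+190/5.7),(250+362/5.7,60+370/5.7))
d=np.cross(n1,n2);p=np.linalg.solve(np.array([n1,n2,x]),[k1,k2,x@c]);print('line',p,d/np.linalg.norm(d),'dy',(p-c)@y)
E
```

```text
-0.009 0.073 [[244.0, 357.0], [319.0, 441.0]] [[361.0, 223.0], [362.0, 368.0]]
-0.009 0.068 [[244.0, 365.0], [318.0, 448.0]] [[361.0, 224.0], [362.0, 368.0]]
-0.013 0.073 [[233.0, 365.0], [307.0, 449.0]] [[343.0, 223.0], [344.0, 368.0]]
line [ 0.59956837 -0.02215323  0.0823114 ] [-0.92726971  0.26225398  0.26719605] dy -0.00818401767317785
```

The bail crown appears in the crop from (368,180) to (362,375), which puts it about 8 mm to -y of the cup centre (lean about 0.23 rad). The hook tip points to +y, so I'll go down on the -y side.

```bash
python3 - <<'E'
from h import *
delta([.5946,-.0400,.27],yawR(76.4))
E
```

```text
t 5.1167 pos [ 0.6839 -0.0326  0.3003] F [ 0.18  0.56 -0.91] M [ 0.023  0.04  -0.019] w 0.0255
shift [-0.699 -2.129  0.758] turn [-0.001 -0.003  0.033]
```

move_arm --series '[[20,[-0.1,-0.4,0],[0,0,0.02]],[20,[-0.3,-0.9,0],[0,0,0.02]],[20,[-0.5,-1.5,0.2],[0,0,0.02]],[20,[-0.7,-1.9,0.5],[0,0,0.02]],[20,[-0.7,-2.13,0.76],[0,0,0.02]],[20,[-0.7,-2.13,0.76],[0,0,0.02]],[20,[-0.7,-2.13,0.76],[0,0,0.02]],[20,[-0.7,-2.13,0.76],[0,0,0.02]]]'

```text
time_s: 5.78
position: [0.5953, -0.0404, 0.2708]
ee_rot: [[0.234, 0.972, 0.001], [0.972, -0.234, -0.0], [0.0, 0.001, -1.0]]
contact_force: [0.9, 1.1, -0.3]
gripper_width: 0.0256
```

```bash
python3 - <<'E'
from h import *
delta([.5946,-.0400,.146],yawR(76.4));im=snap('wrist','w5.png')
E
```

```text
t 5.7833 pos [ 0.5953 -0.0404  0.2708] F [ 0.91  1.06 -0.27] M [-0.016 -0.027 -0.057] w 0.0256
shift [ 0.006 -0.024  3.119] turn [ 0.013 -0.002  0.012]
```

View pics/w5.png

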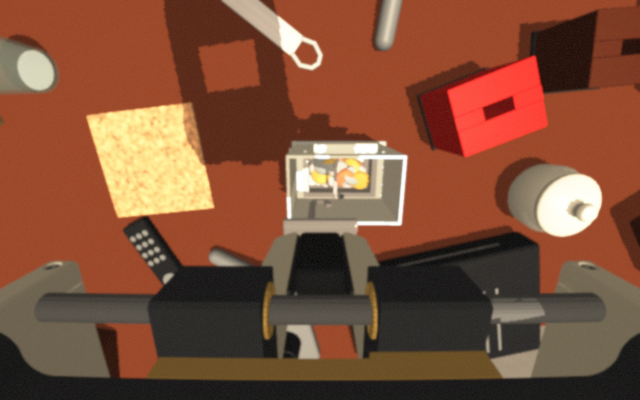

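```bash
python3 - <<'E'
from h import *
crop('w5.png','w5c.png',270,130,420,240,5.3)
im=load('w5');W=load('w4');x=np.array([.972,-.235,0]);y=np.array([.235,.972,0]);c=np.array([.6018,-.0144,0])
M=[c+a*x+b*y+[0,0,.132] for a,b in [(-.039,-.064),(-.039,.064),(.039,.064),(.039,-.064)]]
C=[c+a*x-.0083*y+[0,0,z] for a in (-.016,.016) for z in (.068,.073,.08)]
C+=[c+a*x+[0,0,.038] for a in (-.029,.029)]
print(((proj(im,M)-[270,130])*5.3).round(0).tolist(),((proj(im,C)-[270,130])*5.3).round(0).tolist())
E
```

```text
[[86.0, 137.0], [727.0, 137.0], [696.0, 502.0], [98.0, 502.0]] [[347.0, 196.0], [348.0, 199.0], [349.0, 204.0], [345.0, 323.0], [346.0, 328.0], [347.0, 335.0], [373.0, 127.0], [369.0, 341.0]]
```

View pics/w5c.png

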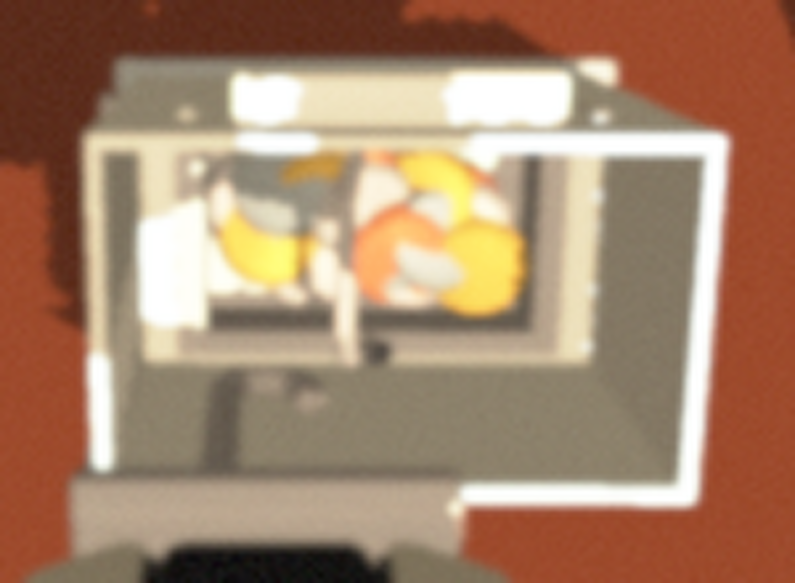

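The hook (crop (260,385)) is inside the mouth outline and clear of the bail (crop (350,330)). I'll descend slowly.

move_arm --series '[[20,[0,-0.01,0.3],[0,0,0]],[20,[0,-0.01,0.6],[0,0,0]],[20,[0,-0.01,0.9],[0,0,0]],[20,[0,-0.01,1.2],[0,0,0]],[20,[0,-0.01,1.5],[0,0,0]],[20,[0,-0.01,1.8],[0,0,0]],[20,[0,-0.01,2.0],[0,0,0]],[20,[0,-0.01,2.2],[0,0,0]],[20,[0,-0.01,2.3],[0,0,0]],[20,[0,-0.01,2.4],[0,0,0]],[20,[0,-0.01,2.4],[0,0,0]],[20,[0,-0.01,2.4],[0,0,0]]]'

```text
time_s: 6.83
position: [0.5945, -0.041, 0.1741]
ee_rot: [[0.235, 0.972, 0.0], [0.972, -0.235, -0.0], [0.0, 0.0, -1.0]]
contact_force: [-0.2, 0.2, -1.3]
gripper_width: 0.0259
```

```bash
python3 - <<'E'
from h import *
delta([.5946,-.0400,.146],yawR(76.4));im=snap('wrist','w6.png')
crop('w6.png','w6c.png',240,110,440,260,4)
E
```

```text
t 6.8333 pos [ 0.5945 -0.041   0.1741] F [-0.2   0.21 -1.27] M [-0.002 -0.014 -0.071] w 0.0259
shift [ 0.024 -0.004  0.703] turn [ 0.004 -0.001  0.001]
```

View pics/w6c.png

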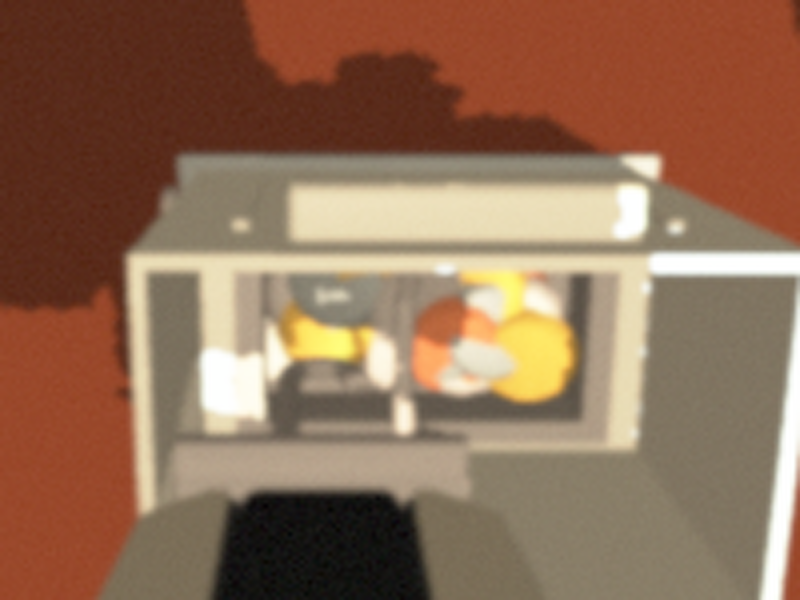

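The hook (crop (285–365,370)) is just left of the bail (about (402,350)), with a few mm of gap. I'll go down the last 28 mm.

move_arm --series '[[20,[0,0,0.1],[0,0,0]],[20,[0,0,0.2],[0,0,0]],[20,[0,0,0.3],[0,0,0]],[20,[0,0,0.4],[0,0,0]],[20,[0,0,0.4],[0,0,0]],[20,[0,0,0.4],[0,0,0]]]'

```text
time_s: 7.38
position: [0.5943, -0.0409, 0.1574]
ee_rot: [[0.235, 0.972, -0.001], [0.972, -0.235, 0.0], [-0.0, -0.001, -1.0]]
contact_force: [0.2, 0.5, -0.5]
gripper_width: 0.0259
```

move_arm --series '[[20,[0,0,0.1],[0,0,0]],[20,[0,0,0.2],[0,0,0]],[20,[0,0,0.3],[0,0,0]],[20,[0,0,0.3],[0,0,0]],[20,[0,0,0.3],[0,0,0]],[20,[0,0,0.3],[0,0,0]]]'

```text
time_s: 7.88
position: [0.5944, -0.041, 0.1459]
ee_rot: [[0.235, 0.972, 0.0], [0.972, -0.235, -0.0], [-0.0, 0.0, -1.0]]
contact_force: [0.1, 0.1, -1.2]
gripper_width: 0.026
```

```bash
python3 - <<'E'
from h import *
delta([.5946,-.0400,.146],yawR(76.4));im=snap('wrist','w7.png')
crop('w7.png','w7c.png',240,130,440,280,4)
E
```

```text
t 7.8833 pos [ 0.5944 -0.041   0.1459] F [ 0.1   0.08 -1.22] M [-0.036  0.064  0.014] w 0.026
shift [ 0.024 -0.002 -0.003] turn [0.    0.    0.001]
```

View pics/w7c.png

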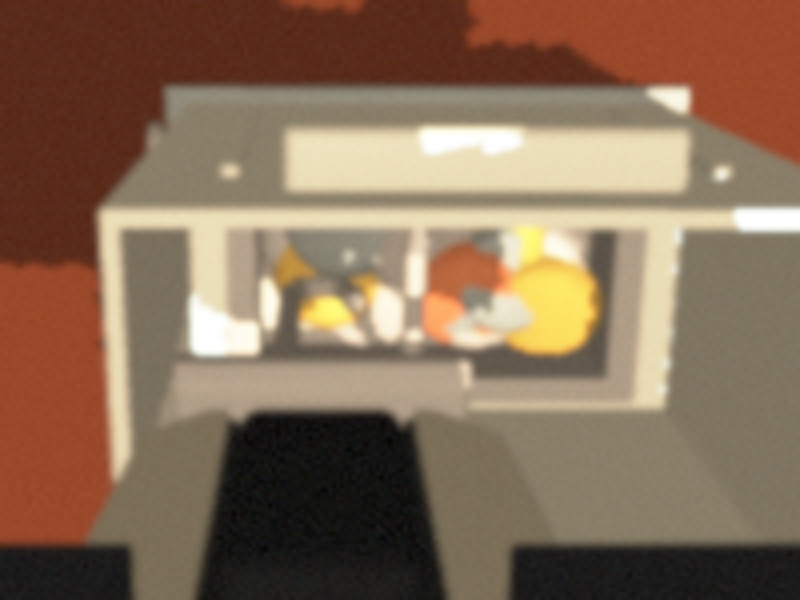

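No contact so far (Fz is about the rod's own weight). Now I'll feel along +y in small steps.

move_arm --series '[[20,[0.06,0,0],[0,0,0]],[20,[0.12,0,0],[0,0,0]],[20,[0.18,0,0],[0,0,0]],[20,[0.24,0,0],[0,0,0]],[20,[0.24,0,0],[0,0,0]],[20,[0.24,0,0],[0,0,0]]]'

```text
time_s: 8.43
position: [0.5967, -0.0314, 0.1458]
ee_rot: [[0.235, 0.972, 0.0], [0.972, -0.235, -0.0], [-0.0, 0.0, -1.0]]
contact_force: [-0.3, -0.6, -0.7]
gripper_width: 0.0258
```

move_arm --series '[[20,[0.02,0,0],[0,0,0]],[20,[0.04,0,0],[0,0,0]],[20,[0.06,0,0],[0,0,0]],[20,[0.08,0,0],[0,0,0]],[20,[0.08,0,0],[0,0,0]],[20,[0.08,0,0],[0,0,0]]]'

```text
time_s: 8.93
position: [0.5974, -0.0285, 0.1458]
ee_rot: [[0.235, 0.972, -0.0], [0.972, -0.235, 0.0], [0.0, -0.0, -1.0]]
contact_force: [-0.5, 0.3, -1.4]
gripper_width: 0.0259
```

```bash
python3 - <<'E'
from h import *
delta([.5946,-.0400,.146],yawR(76.4));im=snap('wrist','w8.png')
crop('w8.png','w8c.png',240,130,440,280,4)
E
```

```text
t 8.9333 pos [ 0.5974 -0.0285  0.1458] F [-0.54  0.29 -1.44] M [ 0.021 -0.014  0.036] w 0.0259
shift [-0.297 -0.001 -0.005] turn [-0.    -0.     0.001]
```

View pics/w8c.png

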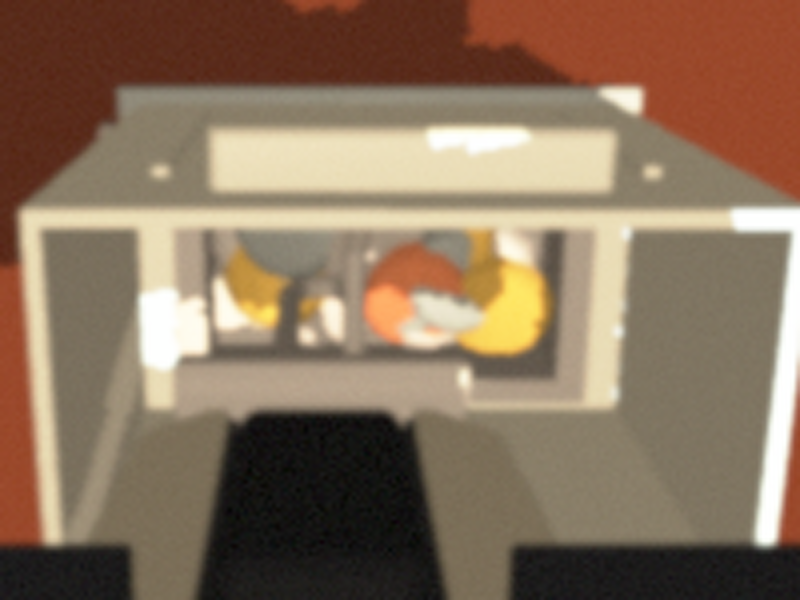

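move_arm --series '[[20,[0.02,0,0],[0,0,0]],[20,[0.04,0,0],[0,0,0]],[20,[0.06,0,0],[0,0,0]],[20,[0.08,0,0],[0,0,0]],[20,[0.08,0,0],[0,0,0]],[20,[0.08,0,0],[0,0,0]]]'

```text
time_s: 9.48
position: [0.5982, -0.0253, 0.1458]
ee_rot: [[0.235, 0.972, -0.0], [0.972, -0.235, -0.0], [-0.0, -0.0, -1.0]]
contact_force: [-0.8, 0.0, -0.6]
gripper_width: 0.0257
```

move_arm --series '[[20,[0.01,0,0],[0,0,0]],[20,[0.02,0,0],[0,0,0]],[20,[0.03,0,0],[0,0,0]],[20,[0.04,0,0],[0,0,0]],[20,[0.05,0,0],[0,0,0]],[20,[0.05,0,0],[0,0,0]]]'

```text
time_s: 9.98
position: [0.5987, -0.0234, 0.1458]
ee_rot: [[0.235, 0.972, 0.0], [0.972, -0.235, -0.0], [-0.0, 0.0, -1.0]]
contact_force: [0.2, -0.2, -2.3]
gripper_width: 0.0259
```

```bash
python3 - <<'E'
from h import *
delta([.5946,-.0400,.146],yawR(76.4));im=snap('wrist','w9.png')
crop('w9.png','w9c.png',240,130,440,280,4)
E
```

```text
t 9.9833 pos [ 0.5987 -0.0234  0.1458] F [ 0.18 -0.22 -2.26] M [-0.071 -0.034 -0.003] w 0.0259
shift [-0.428 -0.001 -0.005] turn [0.    0.    0.002]
```

View pics/w9c.png

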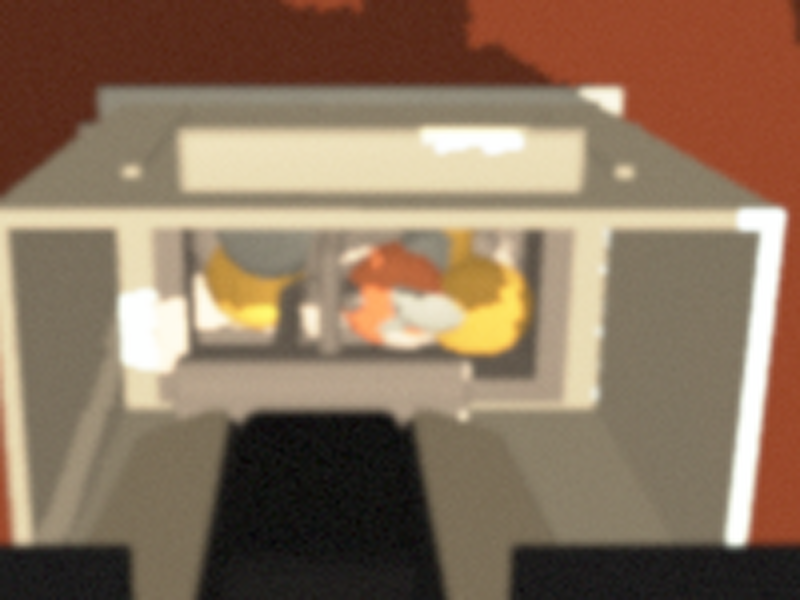

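move_arm --series '[[20,[0.01,0,0],[0,0,0]],[20,[0.02,0,0],[0,0,0]],[20,[0.03,0,0],[0,0,0]],[20,[0.04,0,0],[0,0,0]],[20,[0.05,0,0],[0,0,0]],[20,[0.05,0,0],[0,0,0]]]'

```text
time_s: 10.53
position: [0.5991, -0.0214, 0.1458]
ee_rot: [[0.235, 0.972, 0.0], [0.972, -0.235, -0.0], [0.0, 0.0, -1.0]]
contact_force: [-0.7, -0.6, -1.5]
gripper_width: 0.0259
```

```bash
python3 - <<'E'
from h import *
delta([.5946,-.0400,.146],yawR(76.4));im=snap('wrist','w10.png')
s=bot.get_state();E=np.array(s['ee_rot']);p=np.array(s['position'])
th=p+.0003*E[:,0]+.0962*E[:,2]
P=[th-.0073*E[:,0],th-.0073*E[:,0]+[0,0,.02]]+[th+d*E[:,0]+[0,0,.0231]+.016*E[:,1] for d in (-.002,0,.002)]+[th+d*E[:,0]+[0,0,.0231] for d in (-.002,0,.002)]
print(((proj(im,P)-[240,130])*4).round().tolist())
crop('w10.png','w10c.png',240,130,440,280,4)
E
```

```text
t 10.5333 pos [ 0.5991 -0.0214  0.1458] F [-0.71 -0.61 -1.46] M [ 0.054  0.02  -0.029] w 0.0259
shift [-0.478 -0.001 -0.005] turn [ 0.    -0.     0.002]
[[297.0, 291.0], [296.0, 317.0], [320.0, 389.0], [328.0, 389.0], [337.0, 389.0], [319.0, 321.0], [329.0, 321.0], [338.0, 321.0]]
```

View pics/w10c.png

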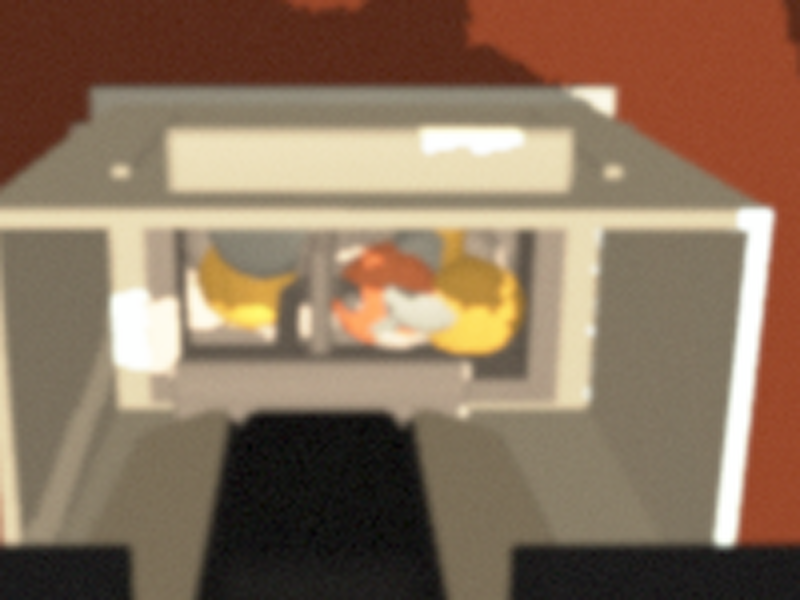

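The shaft (288) and crown (319) are 31 crop px apart, or 6.8 mm, so the wire is over the hook's throat. There's no side force, and I'll raise gently.

move_arm --series '[[20,[0,0,-0.04],[0,0,0]],[20,[0,0,-0.08],[0,0,0]],[20,[0,0,-0.12],[0,0,0]],[20,[0,0,-0.16],[0,0,0]],[20,[0,0,-0.2],[0,0,0]],[20,[0,0,-0.2],[0,0,0]]]'

```text
time_s: 11.08
position: [0.5993, -0.0215, 0.1543]
ee_rot: [[0.235, 0.972, 0.001], [0.972, -0.235, -0.0], [0.0, 0.001, -1.0]]
contact_force: [-0.2, -0.2, -0.0]
gripper_width: 0.0258
```

move_arm --series '[[20,[0,0,-0.03],[0,0,0]],[20,[0,0,-0.06],[0,0,0]],[20,[0,0,-0.09],[0,0,0]],[20,[0,0,-0.12],[0,0,0]],[20,[0,0,-0.15],[0,0,0]],[20,[0,0,-0.15],[0,0,0]]]'

```text
time_s: 11.58
position: [0.5992, -0.0215, 0.1601]
ee_rot: [[0.235, 0.972, 0.0], [0.972, -0.235, -0.0], [0.0, 0.0, -1.0]]
contact_force: [0.5, -0.5, -0.9]
gripper_width: 0.0259
```

move_arm --series '[[20,[0,0,-0.02],[0,0,0]],[20,[0,0,-0.04],[0,0,0]],[20,[0,0,-0.06],[0,0,0]],[20,[0,0,-0.08],[0,0,0]],[20,[0,0,-0.1],[0,0,0]],[20,[0,0,-0.1],[0,0,0]]]'

```text
time_s: 12.08
position: [0.5992, -0.0215, 0.164]
ee_rot: [[0.235, 0.972, 0.0], [0.972, -0.235, -0.0], [-0.0, 0.0, -1.0]]
contact_force: [-1.1, 0.1, -1.1]
gripper_width: 0.0258
```

```bash
python3 - <<'E'
from h import *
delta([.5946,-.0400,.146],yawR(76.4));im=snap('wrist','w11.png')
crop('w11.png','w11c.png',240,130,440,280,4)
E
```

```text
t 12.0833 pos [ 0.5992 -0.0215  0.164 ] F [-1.1   0.12 -1.07] M [ 0.006  0.006 -0.011] w 0.0258
shift [-0.476 -0.003  0.451] turn [0.002 0.    0.001]
```

View pics/w11c.png

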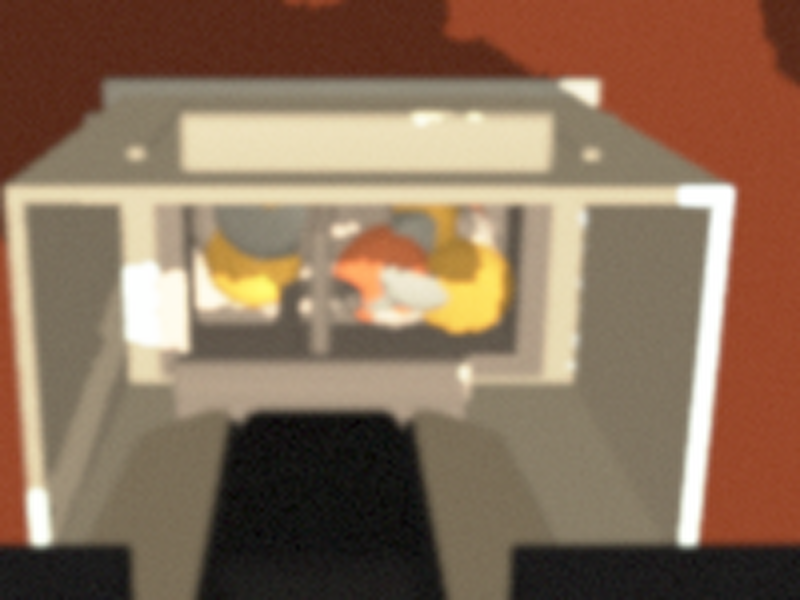

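The hook straddles the wire: shaft at crop 290, wire at 319, tip at 348. I'll keep raising until it takes weight.

move_arm --series '[[20,[0,0,-0.02],[0,0,0]],[20,[0,0,-0.04],[0,0,0]],[20,[0,0,-0.06],[0,0,0]],[20,[0,0,-0.06],[0,0,0]]]'

```text
time_s: 12.47
position: [0.5992, -0.0215, 0.1664]
ee_rot: [[0.235, 0.972, 0.0], [0.972, -0.235, -0.0], [0.0, 0.0, -1.0]]
contact_force: [-0.1, -0.6, -1.2]
gripper_width: 0.026
```

move_arm --series '[[20,[0,0,-0.02],[0,0,0]],[20,[0,0,-0.04],[0,0,0]],[20,[0,0,-0.06],[0,0,0]],[20,[0,0,-0.06],[0,0,0]]]'

```text
time_s: 12.8
position: [0.5992, -0.0215, 0.1688]
ee_rot: [[0.235, 0.972, 0.0], [0.972, -0.235, -0.0], [0.0, 0.0, -1.0]]
contact_force: [0.3, -0.2, -0.8]
gripper_width: 0.0257
```

move_arm --series '[[20,[0,0,-0.02],[0,0,0]],[20,[0,0,-0.04],[0,0,0]],[20,[0,0,-0.05],[0,0,0]],[20,[0,0,-0.05],[0,0,0]]]'

```text
time_s: 13.13
position: [0.5991, -0.0215, 0.1706]
ee_rot: [[0.235, 0.972, -0.0], [0.972, -0.235, 0.0], [0.0, -0.0, -1.0]]
contact_force: [-0.1, -0.1, -2.6]
gripper_width: 0.0261
```

move_arm --series '[[20,[0,0,-0.01],[0,0,0]],[20,[0,0,-0.02],[0,0,0]],[20,[0,0,-0.02],[0,0,0]],[20,[0,0,-0.02],[0,0,0]]]'

```text
time_s: 13.47
position: [0.599, -0.0215, 0.1712]
ee_rot: [[0.235, 0.972, -0.0], [0.972, -0.235, 0.0], [-0.0, -0.0, -1.0]]
contact_force: [0.1, 0.7, -4.1]
gripper_width: 0.0256
```

move_arm --series '[[20,[0,0,-0.01],[0,0,0]],[20,[0,0,-0.02],[0,0,0]],[20,[0,0,-0.02],[0,0,0]],[20,[0,0,-0.02],[0,0,0]]]'

```text
time_s: 13.8
position: [0.5991, -0.0215, 0.1722]
ee_rot: [[0.235, 0.972, -0.0], [0.972, -0.235, 0.0], [0.0, -0.0, -1.0]]
contact_force: [-0.3, 1.3, -3.3]
gripper_width: 0.0256
```

```bash
python3 - <<'E'
from h import *
delta([.5946,-.0400,.146],yawR(76.4));im=snap('wrist','w12.png');snap('scene','s12.png')
crop('w12.png','w12c.png',240,130,440,280,4)
E
```

```text
t 13.8 pos [ 0.5991 -0.0215  0.1722] F [-0.33  1.28 -3.28] M [-0.03   0.02  -0.003] w 0.0256
shift [-0.476 -0.001  0.656] turn [-0. -0.  0.]
```

View pics/w12c.png

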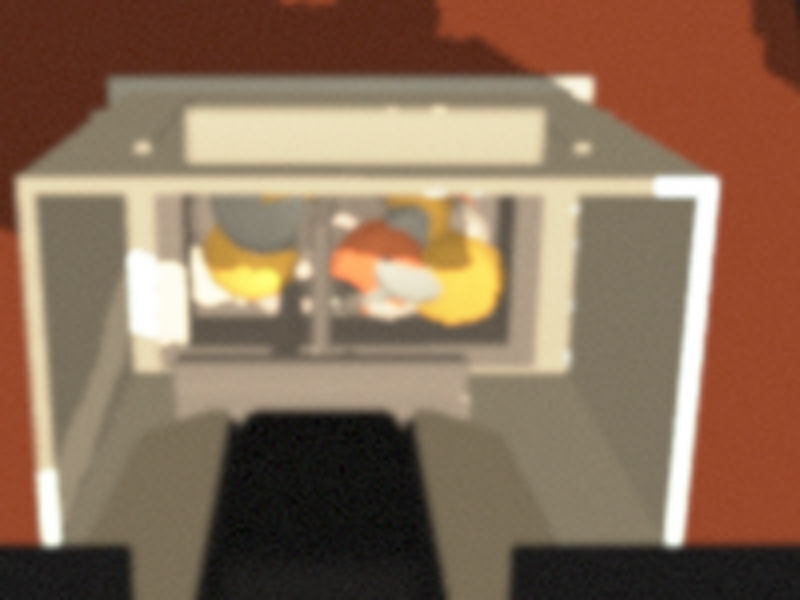

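Contact came at TCP z of about 0.170, which puts the crown at about 0.0765 m. I'll lift slowly straight up and watch the forces.

move_arm --series '[[20,[0,0,-0.01],[0,0,0]],[20,[0,0,-0.03],[0,0,0]],[20,[0,0,-0.04],[0,0,0]],[20,[0,0,-0.06],[0,0,0]],[20,[0,0,-0.07],[0,0,0]],[20,[0,0,-0.07],[0,0,0]]]'

```text
time_s: 14.4
position: [0.5992, -0.0215, 0.1752]
ee_rot: [[0.235, 0.972, 0.0], [0.972, -0.235, 0.0], [0.0, 0.0, -1.0]]
contact_force: [-0.6, 0.2, -4.4]
gripper_width: 0.026
```

move_arm --series '[[20,[0,0,-0.01],[0,0,0]],[20,[0,0,-0.03],[0,0,0]],[20,[0,0,-0.04],[0,0,0]],[20,[0,0,-0.06],[0,0,0]],[20,[0,0,-0.08],[0,0,0]],[20,[0,0,-0.1],[0,0,0]]]'

```text
time_s: 14.9
position: [0.5991, -0.0215, 0.1791]
ee_rot: [[0.235, 0.972, 0.0], [0.972, -0.235, 0.0], [0.0, 0.0, -1.0]]
contact_force: [-0.5, -0.7, -4.6]
gripper_width: 0.0259
```

```bash
python3 - <<'E'
from h import *
delta([.5946,-.0400,.146],yawR(76.4));im=snap('wrist','w13.png');delta([.5946,-.0400,.146],yawR(76.4))
crop('w13.png','w13c.png',240,130,440,280,4)
E
```

```text
t 14.9 pos [ 0.5991 -0.0215  0.1791] F [-0.45 -0.68 -4.6 ] M [ 0.04  -0.011  0.02 ] w 0.0259
shift [-0.477 -0.001  0.827] turn [ 0.    -0.     0.001]
t 14.95 pos [ 0.5992 -0.0215  0.1793] F [-0.35  0.66 -3.27] M [ 0.053 -0.038 -0.029] w 0.0259
shift [-0.475 -0.002  0.832] turn [ 0.002 -0.     0.   ]
```

View pics/w13c.png

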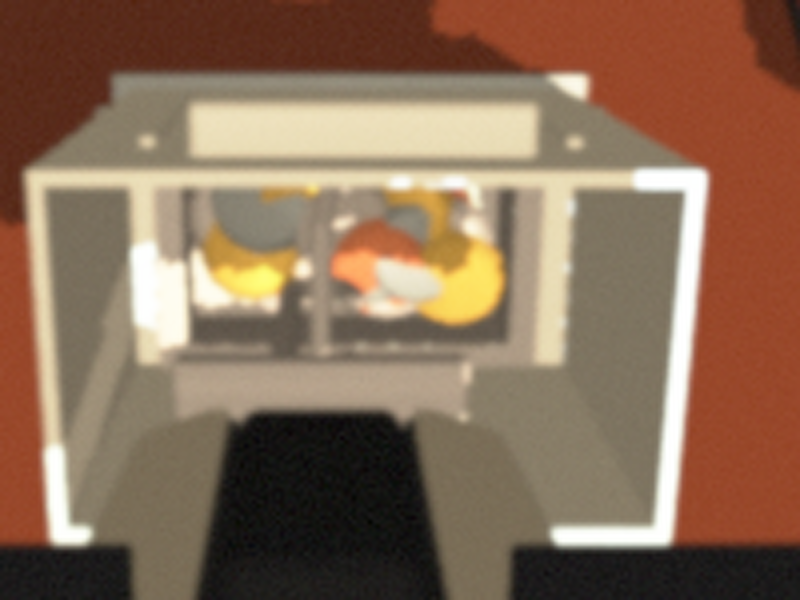

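move_arm --series '[[20,[0,0,-0.02],[0,0,0]],[20,[0,0,-0.05],[0,0,0]],[20,[0,0,-0.08],[0,0,0]],[20,[0,0,-0.11],[0,0,0]],[20,[0,0,-0.14],[0,0,0]],[20,[0,0,-0.17],[0,0,0]],[20,[0,0,-0.2],[0,0,0]],[20,[0,0,-0.2],[0,0,0]]]'

```text
time_s: 15.62
position: [0.5992, -0.0215, 0.1873]
ee_rot: [[0.235, 0.972, 0.0], [0.972, -0.235, -0.0], [0.0, 0.0, -1.0]]
contact_force: [0.4, 0.3, -4.8]
gripper_width: 0.0258
```

```bash
python3 - <<'E'
from h import *
delta([.5946,-.0400,.146],yawR(76.4));im=snap('wrist','w14.png');delta([.5946,-.0400,.146],yawR(76.4))
crop('w14.png','w14c.png',240,130,440,280,4)
E
```

```text
t 15.6167 pos [ 0.5992 -0.0215  0.1873] F [ 0.41  0.34 -4.84] M [ 0.145 -0.019  0.026] w 0.0258
shift [-0.476 -0.004  1.033] turn [ 0.004 -0.001  0.001]
t 15.6667 pos [ 0.5992 -0.0215  0.1872] F [ 1.56 -0.52 -4.46] M [ 0.148 -0.033  0.005] w 0.0258
shift [-0.477 -0.003  1.031] turn [ 0.004 -0.001  0.001]
```

View pics/w14c.png

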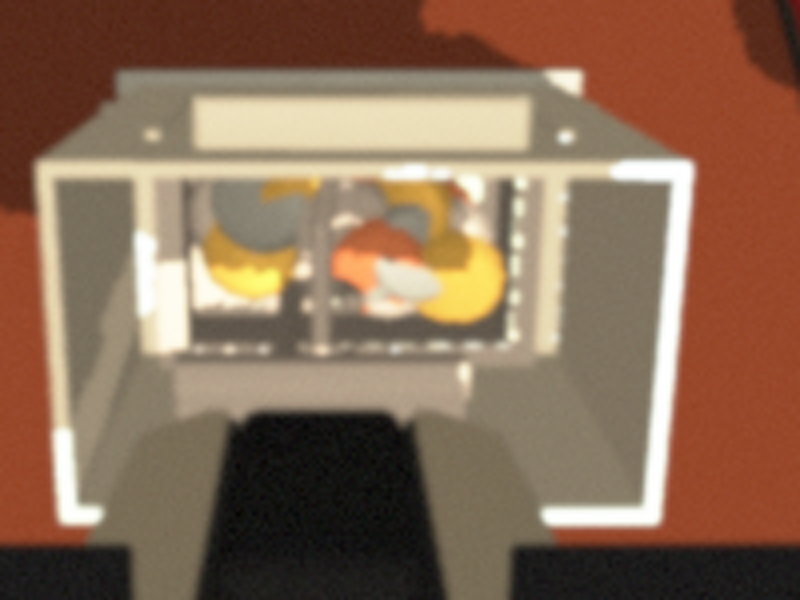

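move_arm --series '[[20,[0,0,-0.03],[0,0,0]],[20,[0,0,-0.07],[0,0,0]],[20,[0,0,-0.11],[0,0,0]],[20,[0,0,-0.15],[0,0,0]],[20,[0,0,-0.19],[0,0,0]],[20,[0,0,-0.23],[0,0,0]],[20,[0,0,-0.27],[0,0,0]],[20,[0,0,-0.3],[0,0,0]],[20,[0,0,-0.3],[0,0,0]]]'

```text
time_s: 16.42
position: [0.5992, -0.0216, 0.1993]
ee_rot: [[0.235, 0.972, 0.0], [0.972, -0.235, -0.0], [-0.0, 0.0, -1.0]]
contact_force: [-0.6, -0.2, -4.7]
gripper_width: 0.0259
```

```bash
python3 - <<'E'
from h import *
delta([.5946,-.0400,.146],yawR(76.4));im=snap('wrist','w15.png');delta([.5946,-.0400,.146],yawR(76.4))
crop('w15.png','w15c.png',240,130,440,280,4);snap('scene','s15.png');crop('s15.png','s15c.png',260,130,400,280,5)
E
```

```text
t 16.4167 pos [ 0.5992 -0.0216  0.1993] F [-0.56 -0.16 -4.71] M [-0.074  0.05  -0.008] w 0.0259
shift [-0.475 -0.004  1.333] turn [0.004 0.    0.   ]
t 16.4667 pos [ 0.5992 -0.0216  0.1991] F [-0.41  0.08 -4.27] M [-0.08  -0.034 -0.031] w 0.0257
shift [-0.475 -0.002  1.328] turn [0.002 0.001 0.001]
```

View pics/w15c.png

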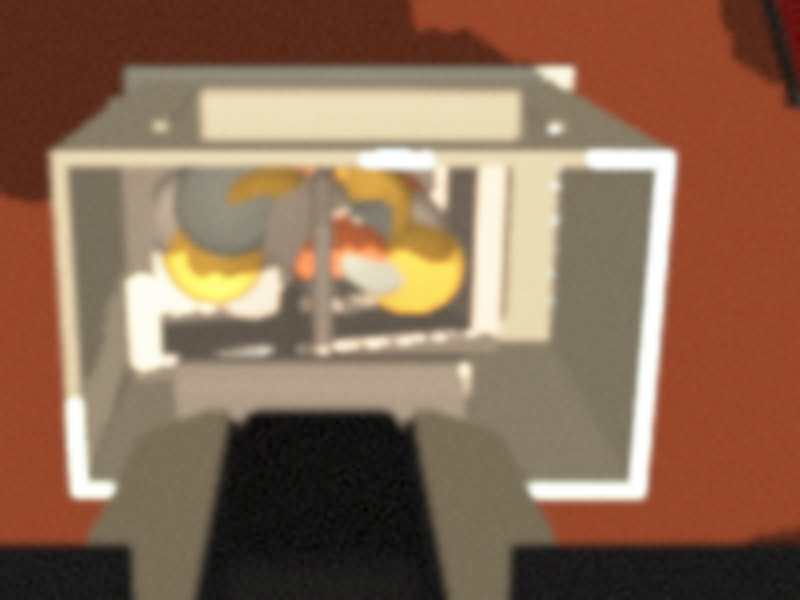

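View pics/s15c.png

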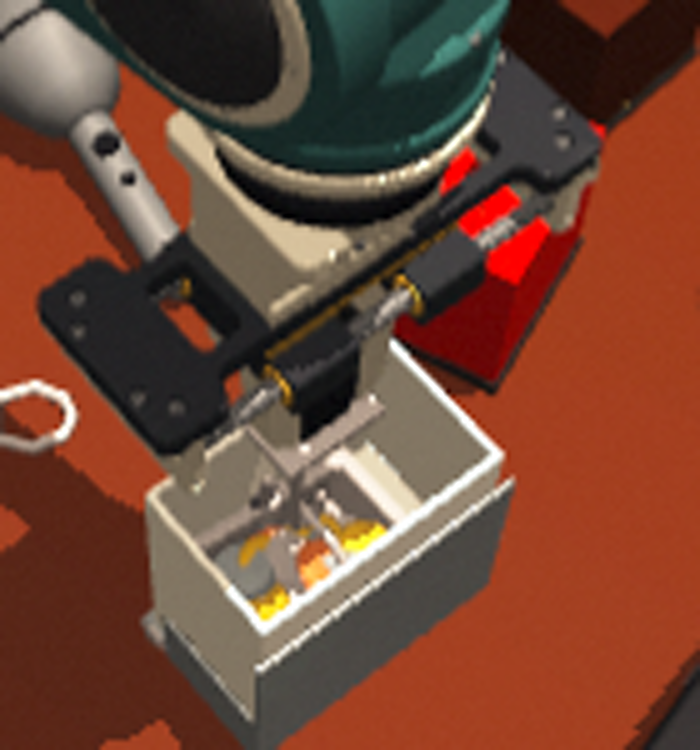

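The cup is out of the well and has swung towards -y, under the hook. The bin is still shut. I'll shift +y to centre the cup, then raise it out.

move_arm --series '[[20,[0.02,0,-0.03],[0,0,0]],[20,[0.05,0,-0.06],[0,0,0]],[20,[0.08,0,-0.09],[0,0,0]],[20,[0.11,0,-0.12],[0,0,0]],[20,[0.14,0,-0.15],[0,0,0]],[20,[0.17,0,-0.18],[0,0,0]],[20,[0.19,0,-0.21],[0,0,0]],[20,[0.2,0,-0.25],[0,0,0]],[20,[0.2,0,-0.25],[0,0,0]]]'

```text
time_s: 17.27
position: [0.6011, -0.0136, 0.2094]
ee_rot: [[0.235, 0.972, 0.0], [0.972, -0.235, -0.0], [0.0, 0.0, -1.0]]
contact_force: [-0.0, -0.7, -4.6]
gripper_width: 0.0259
```

```bash
python3 - <<'E'
from h import *
delta([.5946,-.0400,.146],yawR(76.4));im=snap('wrist','w16.png');delta([.5946,-.0400,.146],yawR(76.4))
crop('w16.png','w16c.png',240,130,440,280,4)
E
```

```text
t 17.2667 pos [ 0.6011 -0.0136  0.2094] F [-0.   -0.69 -4.58] M [ 0.004  0.014 -0.014] w 0.0259
shift [-0.679 -0.004  1.585] turn [ 0.004 -0.001  0.002]
t 17.3167 pos [ 0.6011 -0.0137  0.2092] F [ 0.65  0.05 -4.58] M [-0.03   0.006  0.067] w 0.0253
shift [-0.677 -0.003  1.581] turn [ 0.003 -0.     0.001]
```

View pics/w16c.png

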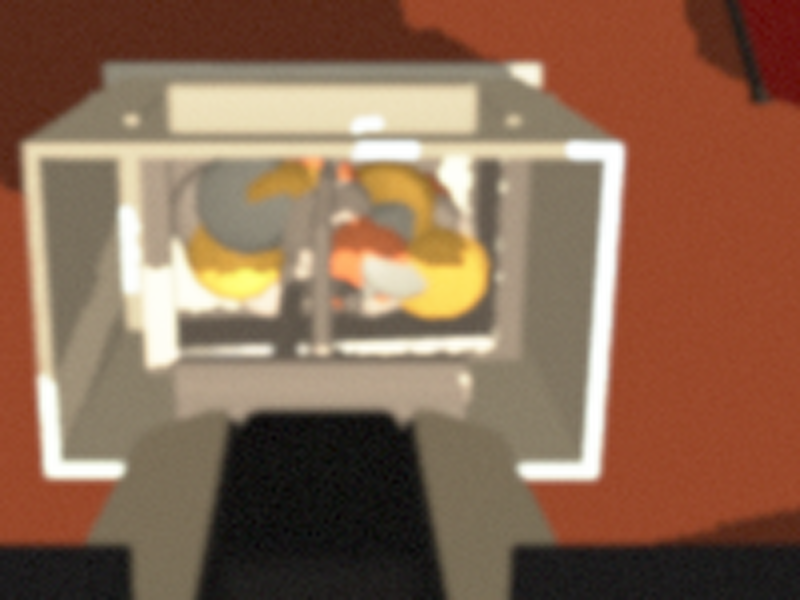

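move_arm --series '[[20,[-0.02,0,-0.02],[0,0,0]],[20,[-0.04,0,-0.04],[0,0,0]],[20,[-0.05,0,-0.06],[0,0,0]],[20,[-0.05,0,-0.08],[0,0,0]],[20,[-0.05,0,-0.1],[0,0,0]],[20,[-0.05,0,-0.1],[0,0,0]],[20,[-0.05,0,-0.1],[0,0,0]]]'

```text
time_s: 17.9
position: [0.6006, -0.0157, 0.213]
ee_rot: [[0.235, 0.972, 0.0], [0.972, -0.235, -0.0], [0.0, 0.0, -1.0]]
contact_force: [-0.2, 0.0, -4.5]
gripper_width: 0.0257
```

```bash
python3 - <<'E'
from h import *
delta([.5946,-.0400,.146],yawR(76.4));im=snap('wrist','w17.png');snap('scene','s17.png')
crop('w17.png','w17c.png',240,130,440,280,4);crop('s17.png','s17c.png',260,130,400,280,5)
E
```

```text
t 17.9 pos [ 0.6006 -0.0157  0.213 ] F [-0.18  0.01 -4.53] M [-0.046  0.026  0.006] w 0.0257
shift [-0.626 -0.002  1.676] turn [ 0.001 -0.     0.001]
```

View pics/w17c.png

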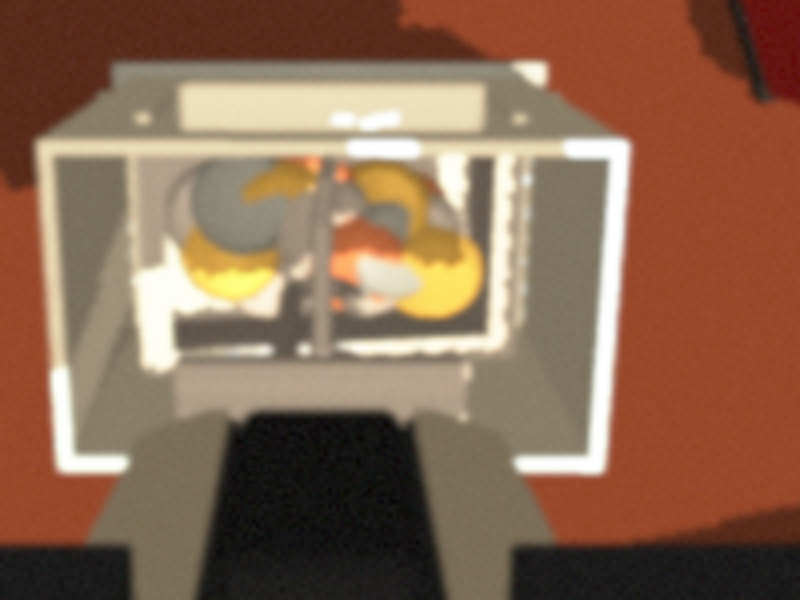

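View pics/s17c.png

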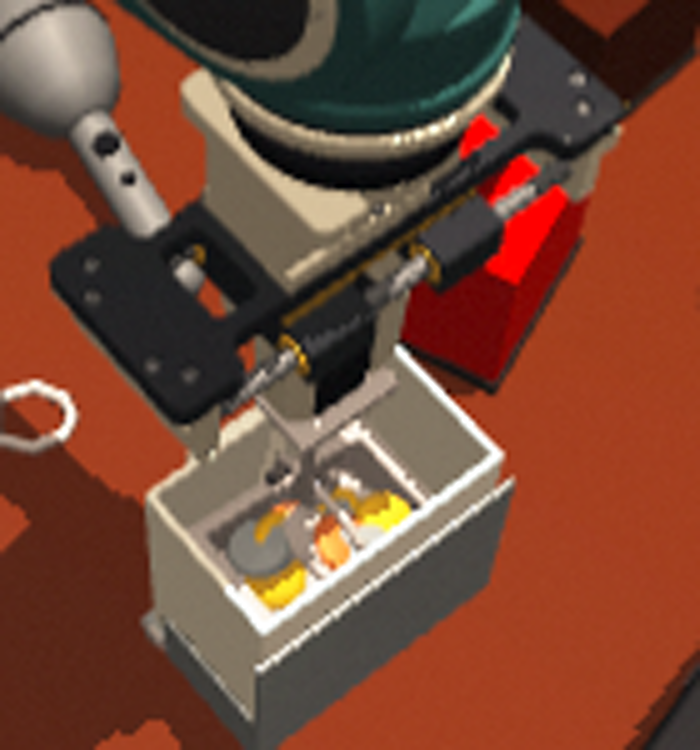

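The cup is centred in the bin with gaps on both sides. I'll lift slowly and check halfway.

move_arm --series '[[20,[0.01,0.01,-0.05],[0,0,0]],[20,[0.01,0.01,-0.12],[0,0,0]],[20,[0.01,0.01,-0.2],[0,0,0]],[20,[0.01,0.01,-0.3],[0,0,0]],[20,[0.01,0.01,-0.4],[0,0,0]],[20,[0.01,0.01,-0.5],[0,0,0]],[20,[0.01,0.01,-0.6],[0,0,0]],[20,[0.01,0.01,-0.7],[0,0,0]],[20,[0.01,0.01,-0.8],[0,0,0]],[20,[0.01,0.01,-0.9],[0,0,0]],[20,[0.01,0.01,-0.95],[0,0,0]],[20,[0.01,0.01,-0.95],[0,0,0]]]'

```text
time_s: 19.0
position: [0.6011, -0.0154, 0.2516]
ee_rot: [[0.235, 0.972, 0.001], [0.972, -0.235, -0.0], [0.0, 0.001, -1.0]]
contact_force: [-0.0, 0.5, -3.8]
gripper_width: 0.0258
```

```bash
python3 - <<'E'
from h import *
delta([.6006,-.0157,.33],yawR(76.4));im=snap('wrist','w18.png');snap('scene','s18.png')
crop('w18.png','w18c.png',240,130,440,280,4);crop('s18.png','s18c.png',260,130,400,280,5)
E
```

```text
t 19.0 pos [ 0.6011 -0.0154  0.2516] F [-0.04  0.49 -3.81] M [-0.011 -0.052 -0.002] w 0.0258
shift [-0.01  -0.01  -1.959] turn [ 0.008 -0.002  0.   ]
```

View pics/w18c.png

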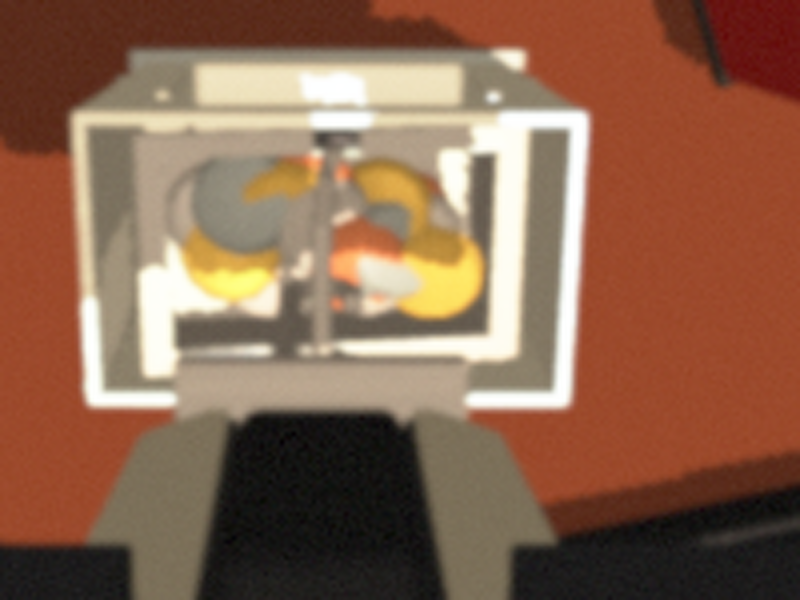

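View pics/s18c.png

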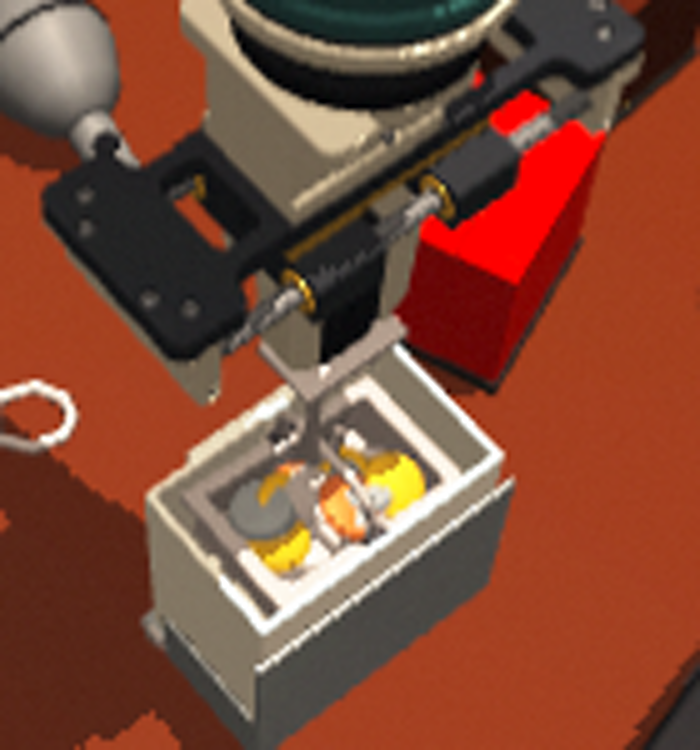

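The cup is centred at the mouth with gaps all round, the bin hasn't moved, and the force is steady. I'll continue up.

move_arm --series '[[20,[0,0,-0.05],[0,0,0]],[20,[0,0,-0.12],[0,0,0]],[20,[0,0,-0.22],[0,0,0]],[20,[0,0,-0.36],[0,0,0]],[20,[0,0,-0.54],[0,0,0]],[20,[0,0,-0.76],[0,0,0]],[20,[0,0,-1.0],[0,0,0]],[20,[0,0,-1.25],[0,0,0]],[20,[0,0,-1.5],[0,0,0]],[20,[0,0,-1.75],[0,0,0]],[20,[0,0,-1.95],[0,0,0]],[20,[0,0,-2.1],[0,0,0]]]'

```text
time_s: 20.1
position: [0.6011, -0.0154, 0.3364]
ee_rot: [[0.235, 0.972, 0.001], [0.972, -0.235, -0.0], [0.0, 0.001, -1.0]]
contact_force: [-0.2, 0.6, -3.4]
gripper_width: 0.0255
```

move_arm --series '[[20,[0,0,0],[0,0,0]],[20,[0,0,0],[0,0,0]],[20,[0,0,0],[0,0,0]]]'

```text
time_s: 20.35
position: [0.6009, -0.0154, 0.3344]
ee_rot: [[0.235, 0.972, -0.001], [0.972, -0.235, 0.0], [-0.0, -0.001, -1.0]]
contact_force: [-0.3, -0.1, -4.0]
gripper_width: 0.0259
```

```bash
python3 - <<'E'
from h import *
delta([.5234,-.287,.33],yawR(76.4));im=snap('wrist','w19.png');snap('scene','s19.png')
E
```

```text
t 20.35 pos [ 0.6009 -0.0154  0.3344] F [-0.27 -0.09 -3.99] M [-0.03   0.018 -0.011] w 0.0259
shift [-7.056 -0.287  0.111] turn [-0.009  0.002  0.   ]
```

View pics/w19.png

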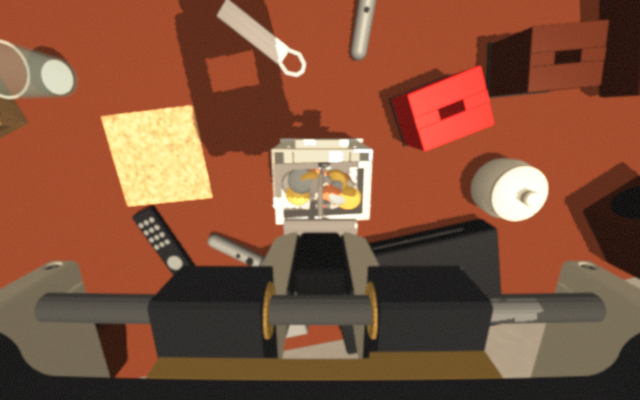

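View pics/s19.png

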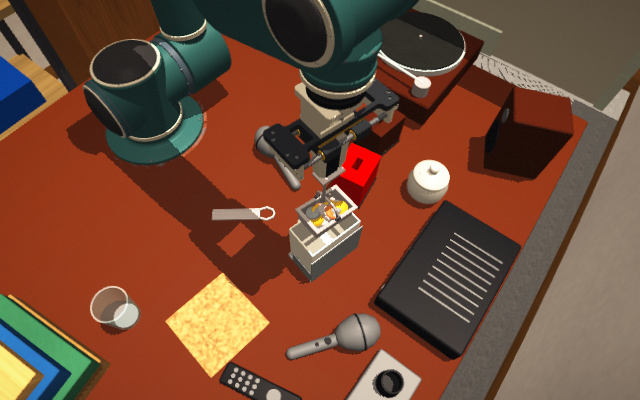

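The cup clears the bin mouth (scene (328,210)), and the bin is shut and unchanged. I'll carry the cup smoothly to the mat.

move_arm --series '[[20,[-0.04,0,0],[0,0,0]],[20,[-0.14,-0.01,0],[0,0,0]],[20,[-0.3,-0.01,0],[0,0,0]],[20,[-0.52,-0.02,0],[0,0,0]],[20,[-0.79,-0.03,0],[0,0,0]],[20,[-1.1,-0.04,0],[0,0,0]],[20,[-1.45,-0.06,0],[0,0,0]],[20,[-1.83,-0.07,0],[0,0,0]],[20,[-2.23,-0.09,0],[0,0,0]],[20,[-2.66,-0.11,0],[0,0,0]],[20,[-3.09,-0.12,0],[0,0,0]],[20,[-3.53,-0.14,0],[0,0,0]]]'

```text
time_s: 21.45
position: [0.5616, -0.1531, 0.3351]
ee_rot: [[0.236, 0.972, 0.0], [0.972, -0.236, -0.0], [-0.0, 0.0, -1.0]]
contact_force: [-0.2, -0.4, -4.5]
gripper_width: 0.0255
```

move_arm --series '[[20,[-0.44,-0.02,0],[0,0,0]],[20,[-0.87,-0.03,0],[0,0,0]],[20,[-1.3,-0.05,0],[0,0,0]],[20,[-1.7,-0.07,0],[0,0,0]],[20,[-2.08,-0.08,0],[0,0,0]],[20,[-2.43,-0.1,0],[0,0,0]],[20,[-2.74,-0.11,0],[0,0,0]],[20,[-3.01,-0.12,0],[0,0,0]],[20,[-3.23,-0.13,0],[0,0,0]],[20,[-3.39,-0.14,0],[0,0,0]],[20,[-3.49,-0.14,0],[0,0,0]],[20,[-3.53,-0.14,0],[0,0,0]]]'

```text
time_s: 22.45
position: [0.5236, -0.2876, 0.3349]
ee_rot: [[0.235, 0.972, -0.0], [0.972, -0.235, 0.0], [0.0, -0.0, -1.0]]
contact_force: [0.5, -0.4, -3.9]
gripper_width: 0.0259
```

move_arm --series '[[20,[0,0,0],[0,0,0]],[20,[0,0,0],[0,0,0]],[20,[0,0,0],[0,0,0]],[20,[0,0,0],[0,0,0]]]'

```text
time_s: 22.78
position: [0.5239, -0.2868, 0.3351]
ee_rot: [[0.235, 0.972, 0.0], [0.972, -0.235, 0.0], [0.0, 0.0, -1.0]]
contact_force: [0.2, -0.3, -4.1]
gripper_width: 0.026
```

```bash
python3 - <<'E'
from h import *
delta([.5234,-.287,.33],yawR(76.4));im=snap('wrist','w20.png');snap('scene','s20.png')
crop('s20.png','s20c.png',130,180,310,380,4);crop('w20.png','w20c.png',220,100,420,250,4)
E
```

```text
t 22.7833 pos [ 0.5239 -0.2868  0.3351] F [ 0.22 -0.31 -4.06] M [ 0.053 -0.034 -0.06 ] w 0.026
shift [-0.007 -0.011  0.127] turn [ 0.001 -0.001  0.007]
```

View pics/s20c.png

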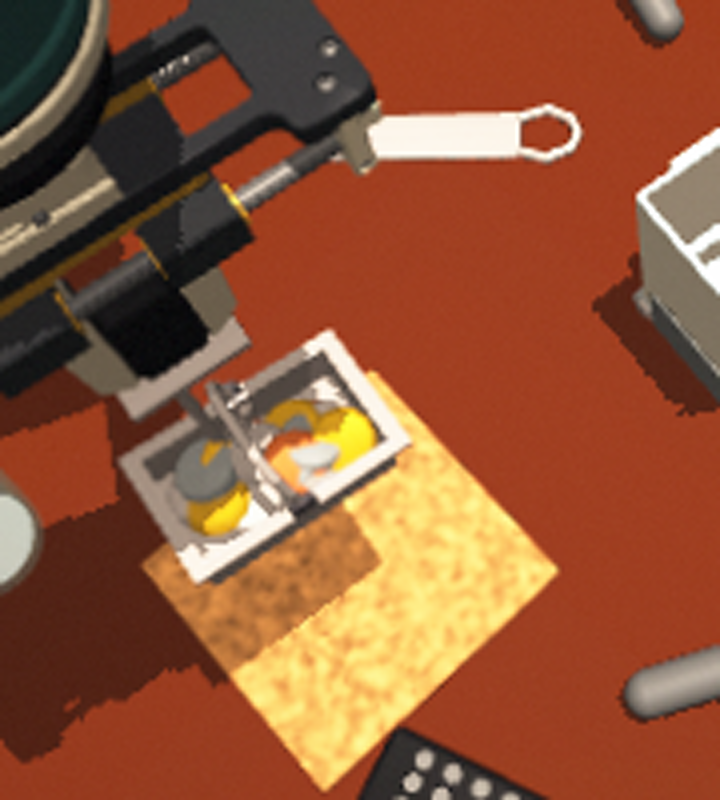

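View pics/w20c.png

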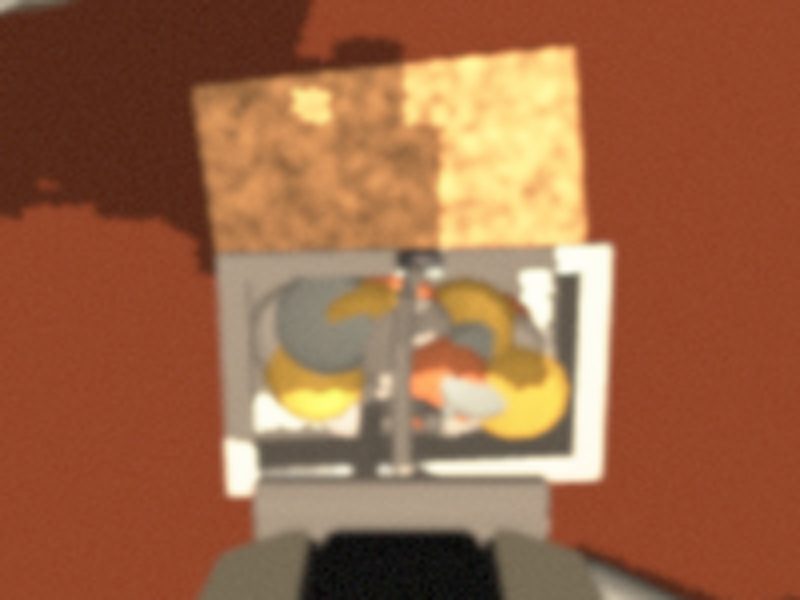

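```bash
python3 - <<'E'
from h import *
W=load('w20');S=load('s20')
for q in [(193,87),(575,47)]: print(onz(W,(220+q[0]/4,100+q[1]/4),.006))
P=[onz(S,(130+q[0]/4,180+q[1]/4),.006) for q in [(143,567),(325,790),(557,571),(373,371)]];print(np.round(P,4),np.mean(P,0))
E
```

```text
[ 0.43497717 -0.35527698  0.006     ]
[ 0.45673735 -0.19755048  0.006     ]
[[ 0.4387 -0.3547  0.006 ]
 [ 0.5938 -0.3745  0.006 ]
 [ 0.6141 -0.2188  0.006 ]
 [ 0.459  -0.1976  0.006 ]] [ 0.52639094 -0.28638972  0.006     ]
```

The mat centre is at about (0.5255, -0.2866), and the cup is over it. I'll lower it in stages.

move_arm --series '[[20,[0,0.03,0.06],[0,0,0]],[20,[0,0.03,0.2],[0,0,0]],[20,[0,0.03,0.45],[0,0,0]],[20,[0,0.03,0.8],[0,0,0]],[20,[0,0.03,1.2],[0,0,0]],[20,[0,0.03,1.65],[0,0,0]],[20,[0,0.03,2.1],[0,0,0]],[20,[0,0.03,2.5],[0,0,0]],[20,[0,0.03,2.85],[0,0,0]],[20,[0,0.03,3.15],[0,0,0]],[20,[0,0.03,3.4],[0,0,0]],[20,[0,0.03,3.5],[0,0,0]]]'

```text
time_s: 23.88
position: [0.5245, -0.2873, 0.1931]
ee_rot: [[0.235, 0.972, -0.001], [0.972, -0.235, 0.001], [0.0, -0.002, -1.0]]
contact_force: [-0.3, 0.5, -4.4]
gripper_width: 0.0254
```

move_arm --series '[[20,[0,0,0.03],[0,0,0]],[20,[0,0,0.06],[0,0,0]],[20,[0,0,0.09],[0,0,0]],[20,[0,0,0.12],[0,0,0]],[20,[0,0,0.15],[0,0,0]],[20,[0,0,0.18],[0,0,0]],[20,[0,0,0.21],[0,0,0]],[20,[0,0,0.24],[0,0,0]],[20,[0,0,0.24],[0,0,0]]]'

```text
time_s: 24.63
position: [0.5249, -0.2875, 0.1851]
ee_rot: [[0.235, 0.972, -0.0], [0.972, -0.235, 0.0], [0.0, -0.0, -1.0]]
contact_force: [-0.8, -1.1, -4.2]
gripper_width: 0.0255
```

```bash
python3 - <<'E'
from h import *
delta([.5255,-.287,.175],yawR(76.4));im=snap('wrist','w21.png');snap('scene','s21.png')
crop('s21.png','s21c.png',130,180,310,380,4)
E
```

```text
t 24.6333 pos [ 0.5249 -0.2875  0.1851] F [-0.78 -1.1  -4.2 ] M [-0.025 -0.022  0.032] w 0.0255
shift [0.015 0.013 0.253] turn [-0.003 -0.001  0.001]
```

View pics/s21c.png

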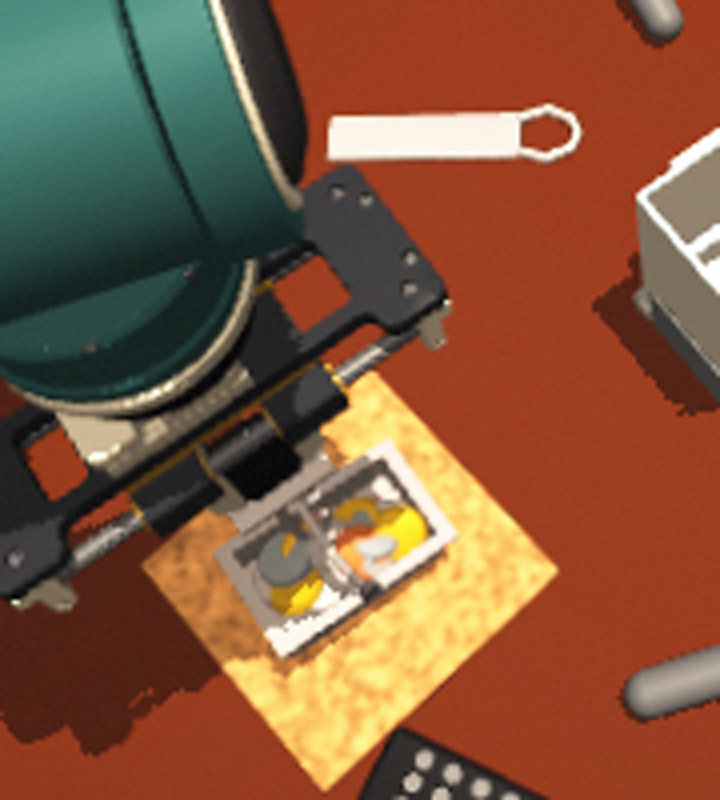

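View pics/w21.png

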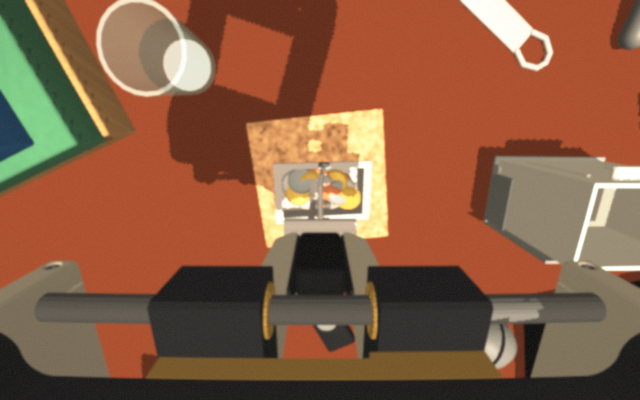

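The cup is just above the mat centre. I'll feel for the touch in small steps.

move_arm --series '[[20,[0,0,0.02],[0,0,0]],[20,[0,0,0.04],[0,0,0]],[20,[0,0,0.06],[0,0,0]],[20,[0,0,0.08],[0,0,0]],[20,[0,0,0.1],[0,0,0]],[20,[0,0,0.12],[0,0,0]],[20,[0,0,0.12],[0,0,0]]]'

```text
time_s: 25.32
position: [0.5249, -0.2875, 0.1804]
ee_rot: [[0.235, 0.972, -0.0], [0.972, -0.235, 0.0], [0.0, -0.0, -1.0]]
contact_force: [-0.3, -1.1, -4.2]
gripper_width: 0.0258
```

move_arm --series '[[20,[0,0,0.02],[0,0,0]],[20,[0,0,0.04],[0,0,0]],[20,[0,0,0.06],[0,0,0]],[20,[0,0,0.06],[0,0,0]]]'

```text
time_s: 25.65
position: [0.5249, -0.2875, 0.178]
ee_rot: [[0.235, 0.972, -0.0], [0.972, -0.235, 0.0], [0.0, -0.0, -1.0]]
contact_force: [0.0, 0.2, -4.7]
gripper_width: 0.0256
```

move_arm --series '[[20,[0,0,0.02],[0,0,0]],[20,[0,0,0.04],[0,0,0]],[20,[0,0,0.05],[0,0,0]],[20,[0,0,0.05],[0,0,0]]]'

```text
time_s: 25.98
position: [0.5249, -0.2875, 0.1761]
ee_rot: [[0.235, 0.972, -0.0], [0.972, -0.235, 0.0], [0.0, -0.0, -1.0]]
contact_force: [0.2, -0.5, -5.2]
gripper_width: 0.0257
```

move_arm --series '[[20,[0,0,0.02],[0,0,0]],[20,[-0.02,0,0.04],[0,0,0]],[20,[-0.05,0,0.06],[0,0,0]],[20,[-0.08,0,0.08],[0,0,0]],[20,[-0.08,0,0.08],[0,0,0]]]'

```text
time_s: 26.4
position: [0.5241, -0.2908, 0.1728]
ee_rot: [[0.235, 0.972, -0.0], [0.972, -0.235, -0.0], [-0.0, -0.0, -1.0]]
contact_force: [-0.5, 0.3, -3.6]
gripper_width: 0.0258
```

```bash
python3 - <<'E'
from h import *
delta([.5255,-.287,.168],yawR(76.4));im=snap('wrist','w22.png');delta([.5255,-.287,.168],yawR(76.4))
crop('w22.png','w22c.png',220,100,420,250,4)
E
```

```text
t 26.4 pos [ 0.5241 -0.2908  0.1728] F [-0.47  0.33 -3.6 ] M [-0.021  0.006 -0.029] w 0.0258
shift [0.102 0.012 0.12 ] turn [-0.002  0.    -0.   ]
t 26.45 pos [ 0.5241 -0.2907  0.1729] F [ 0.03  0.55 -5.03] M [-0.027 -0.037 -0.076] w 0.0259
shift [0.099 0.012 0.122] turn [-0.001 -0.001 -0.001]
```

View pics/w22c.png

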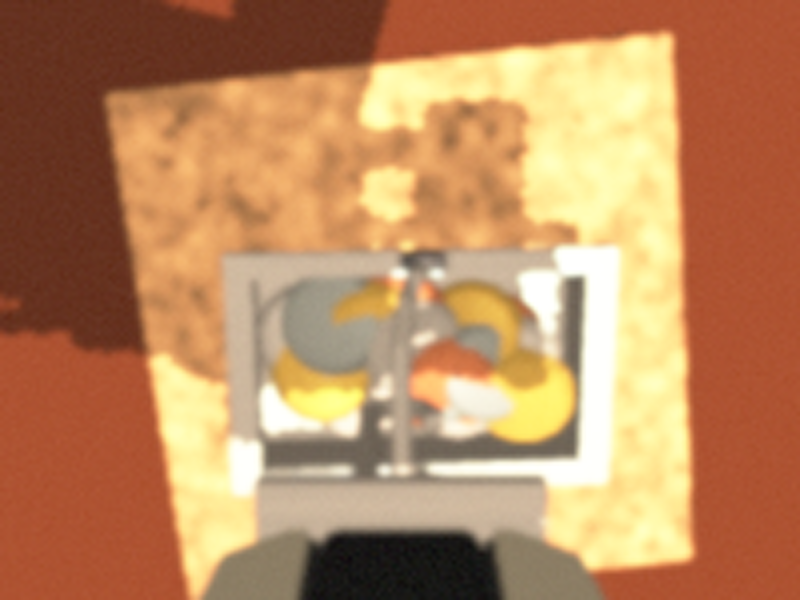

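move_arm --series '[[20,[0,0,0.02],[0,0,0]],[20,[-0.01,0,0.04],[0,0,0]],[20,[-0.02,0,0.05],[0,0,0]],[20,[-0.02,0,0.05],[0,0,0]]]'

```text
time_s: 26.78
position: [0.524, -0.2916, 0.171]
ee_rot: [[0.235, 0.972, 0.0], [0.972, -0.235, -0.0], [-0.0, 0.0, -1.0]]
contact_force: [0.2, -2.3, -2.2]
gripper_width: 0.0255
```

move_arm --series '[[20,[-0.02,0,0.02],[0,0,0]],[20,[-0.04,0,0.04],[0,0,0]],[20,[-0.05,0,0.05],[0,0,0]],[20,[-0.05,0,0.05],[0,0,0]]]'

```text
time_s: 27.12
position: [0.5234, -0.2934, 0.1688]
ee_rot: [[0.235, 0.972, -0.0], [0.972, -0.235, 0.0], [0.0, -0.0, -1.0]]
contact_force: [-0.2, -1.4, -2.2]
gripper_width: 0.0258
```

```bash
python3 - <<'E'
from h import *
delta([.5255,-.287,.168],yawR(76.4));im=snap('wrist','w23.png');delta([.5255,-.287,.168],yawR(76.4));snap('scene','s23.png')
crop('w23.png','w23c.png',220,100,420,250,4);crop('s23.png','s23c.png',160,260,290,380,6)
E
```

```text
t 27.1167 pos [ 0.5234 -0.2934  0.1688] F [-0.19 -1.41 -2.17] M [-0.266  0.091 -0.061] w 0.0258
shift [0.168 0.012 0.021] turn [-0.002 -0.001 -0.   ]
t 27.1667 pos [ 0.5235 -0.2933  0.1689] F [-0.2  -1.44 -3.23] M [-0.284  0.028 -0.033] w 0.0259
shift [0.166 0.012 0.022] turn [-0.002 -0.001  0.   ]
```

View pics/w23c.png

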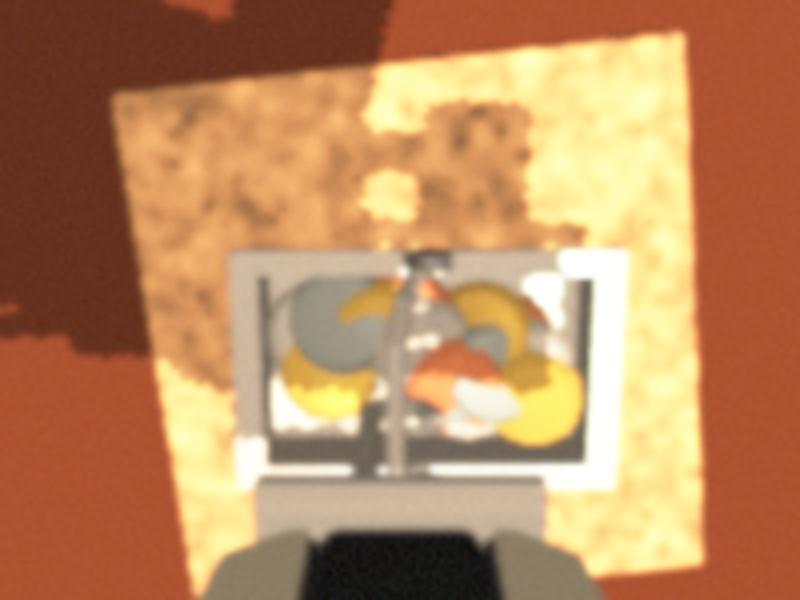

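View pics/s23c.png

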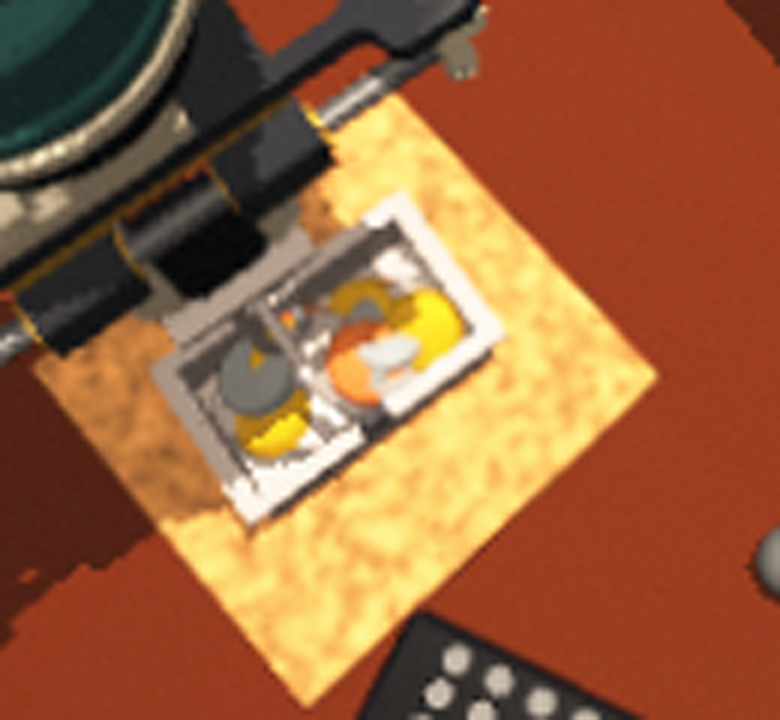

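Contact is made, and the wire pushes the hook gently towards -y, so I'll follow it.

move_arm --series '[[20,[-0.04,0,0.01],[0,0,0]],[20,[-0.08,0,0.02],[0,0,0]],[20,[-0.1,0,0.03],[0,0,0]],[20,[-0.12,0,0.04],[0,0,0]],[20,[-0.12,0,0.04],[0,0,0]]]'

```text
time_s: 27.63
position: [0.5224, -0.298, 0.1674]
ee_rot: [[0.235, 0.972, 0.0], [0.972, -0.235, 0.0], [0.0, -0.0, -1.0]]
contact_force: [1.0, 1.0, -1.3]
gripper_width: 0.0257
```

```bash
python3 - <<'E'
from h import *
delta([.5255,-.287,.168],yawR(76.4));im=snap('wrist','w24.png');delta([.5255,-.287,.168],yawR(76.4))
crop('w24.png','w24c.png',220,100,420,250,4)
E
```

```text
t 27.6333 pos [ 0.5224 -0.298   0.1674] F [ 0.99  0.97 -1.3 ] M [ 0.333 -0.081  0.026] w 0.0257
shift [ 0.287  0.012 -0.016] turn [-0.    -0.002  0.   ]
t 27.6833 pos [ 0.5224 -0.298   0.1674] F [ 0.12  0.91 -2.03] M [ 0.299 -0.09  -0.004] w 0.0261
shift [ 0.286  0.011 -0.016] turn [-0.    -0.002  0.001]
```

View pics/w24c.png

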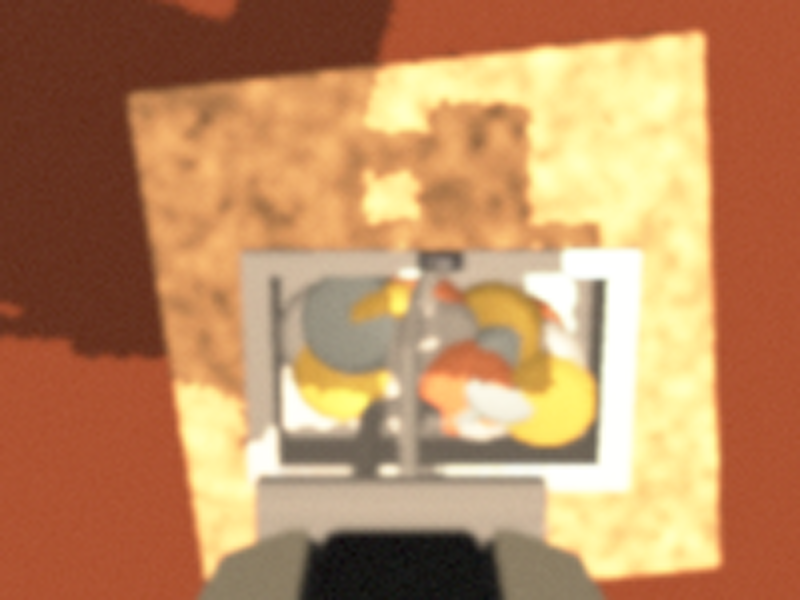

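The cup is seated (Fz is back to about the rod's weight) and the tip side lightly touches the wire. I'll back off 1.5 mm and lower the hook in steps.

move_arm --series '[[20,[0.02,0,0],[0,0,0]],[20,[0.04,0,0.02],[0,0,0]],[20,[0.04,0,0.04],[0,0,0]],[20,[0.04,0,0.06],[0,0,0]],[20,[0.04,0,0.06],[0,0,0]]]'

```text
time_s: 28.1
position: [0.5227, -0.2964, 0.1648]
ee_rot: [[0.235, 0.972, -0.0], [0.972, -0.235, 0.0], [-0.0, -0.0, -1.0]]
contact_force: [-0.6, 1.3, -2.5]
gripper_width: 0.0256
```

```bash
python3 - <<'E'
from h import *
delta([.5255,-.287,.168],yawR(76.4));im=snap('wrist','w25.png');delta([.5255,-.287,.168],yawR(76.4))
crop('w25.png','w25c.png',220,100,420,250,4)
E
```

```text
t 28.1 pos [ 0.5227 -0.2964  0.1648] F [-0.64  1.29 -2.46] M [-0.001 -0.025  0.026] w 0.0256
shift [ 0.245  0.013 -0.08 ] turn [-0.003  0.001  0.002]
t 28.15 pos [ 0.5227 -0.2964  0.1649] F [ 0.2  -0.02 -1.03] M [-0.013 -0.038  0.005] w 0.026
shift [ 0.246  0.013 -0.078] turn [-0.002  0.     0.001]
```

View pics/w25c.png

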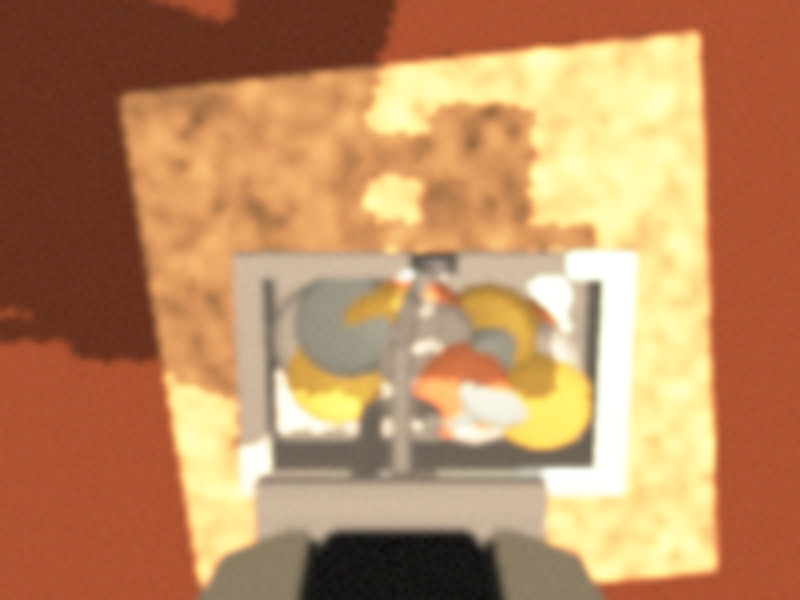

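The moment is back to zero, and the wire (402) lies between shaft (370) and tip (430). I'll lower the hook below the wire.

move_arm --series '[[20,[0,0,0.05],[0,0,0]],[20,[0,0,0.1],[0,0,0]],[20,[0,0,0.15],[0,0,0]],[20,[0,0,0.2],[0,0,0]],[20,[0,0,0.25],[0,0,0]],[20,[0,0,0.25],[0,0,0]]]'

```text
time_s: 28.65
position: [0.5226, -0.2964, 0.1544]
ee_rot: [[0.235, 0.972, -0.001], [0.972, -0.235, 0.0], [0.0, -0.001, -1.0]]
contact_force: [0.9, -0.6, -1.4]
gripper_width: 0.0255
```

move_arm --series '[[20,[0,0,0.05],[0,0,0]],[20,[0,0,0.1],[0,0,0]],[20,[0,0,0.15],[0,0,0]],[20,[0,0,0.18],[0,0,0]],[20,[0,0,0.18],[0,0,0]]]'

```text
time_s: 29.07
position: [0.5226, -0.2964, 0.1474]
ee_rot: [[0.235, 0.972, -0.0], [0.972, -0.235, 0.0], [0.0, -0.0, -1.0]]
contact_force: [0.1, 1.1, -0.6]
gripper_width: 0.0257
```

```bash
python3 - <<'E'
from h import *
delta([.5255,-.287,.168],yawR(76.4));im=snap('wrist','w26.png');delta([.5255,-.287,.168],yawR(76.4))
crop('w26.png','w26c.png',220,100,420,250,4)
E
```

```text
t 29.0667 pos [ 0.5226 -0.2964  0.1474] F [ 0.05  1.15 -0.58] M [ 0.009 -0.027  0.012] w 0.0257
shift [ 0.245  0.014 -0.514] turn [-0.005 -0.001  0.001]
t 29.1167 pos [ 0.5227 -0.2964  0.1476] F [-0.18 -0.23 -1.33] M [0.006 0.021 0.068] w 0.0256
shift [ 0.245  0.012 -0.509] turn [-0.003 -0.001  0.001]
```

View pics/w26c.png

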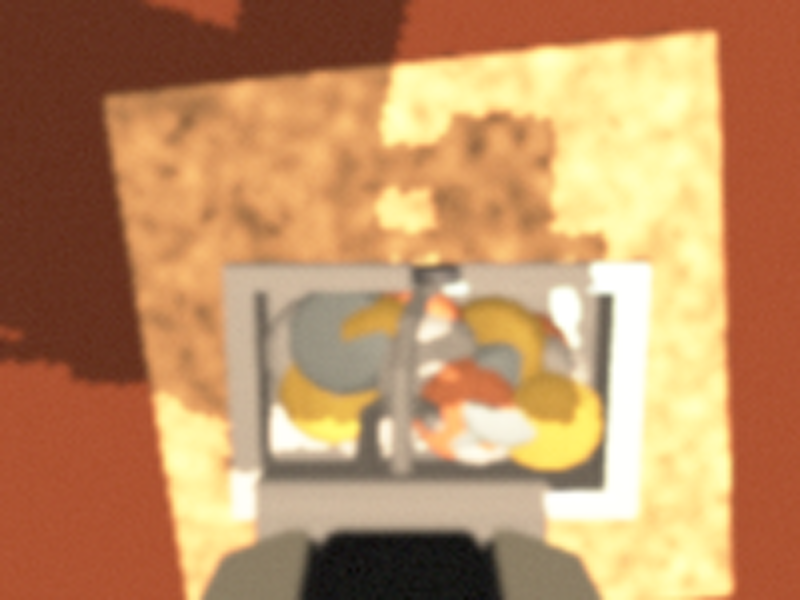

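move_arm --series '[[20,[-0.03,0,0],[0,0,0]],[20,[-0.07,0,0],[0,0,0]],[20,[-0.12,0,0],[0,0,0]],[20,[-0.17,0,0],[0,0,0]],[20,[-0.22,0,0],[0,0,0]],[20,[-0.25,0,0],[0,0,0]],[20,[-0.25,0,0],[0,0,0]]]'

```text
time_s: 29.7
position: [0.5203, -0.3065, 0.1478]
ee_rot: [[0.235, 0.972, -0.0], [0.972, -0.235, -0.0], [-0.0, -0.0, -1.0]]
contact_force: [-0.8, 0.5, -1.1]
gripper_width: 0.0257
```

move_arm --series '[[20,[-0.05,0,0],[0,0,0]],[20,[-0.1,0,0],[0,0,0]],[20,[-0.15,0,0],[0,0,0]],[20,[-0.2,0,0],[0,0,0]],[20,[-0.25,0,0],[0,0,0]],[20,[-0.3,0,0],[0,0,0]],[20,[-0.3,0,0],[0,0,0]]]'

```text
time_s: 30.28
position: [0.5175, -0.3182, 0.1478]
ee_rot: [[0.235, 0.972, -0.0], [0.972, -0.235, -0.0], [-0.0, -0.0, -1.0]]
contact_force: [0.0, -0.9, -1.6]
gripper_width: 0.0258
```

```bash
python3 - <<'E'
from h import *
delta([.5255,-.287,.168],yawR(76.4));im=snap('wrist','w27.png')
crop('w27.png','w27c.png',220,100,420,250,4)
E
```

```text
t 30.2833 pos [ 0.5175 -0.3182  0.1478] F [ 0.04 -0.93 -1.55] M [ 0.04  -0.003 -0.008] w 0.0258
shift [ 0.806  0.012 -0.505] turn [-0.     0.001 -0.002]
```

View pics/w27c.png

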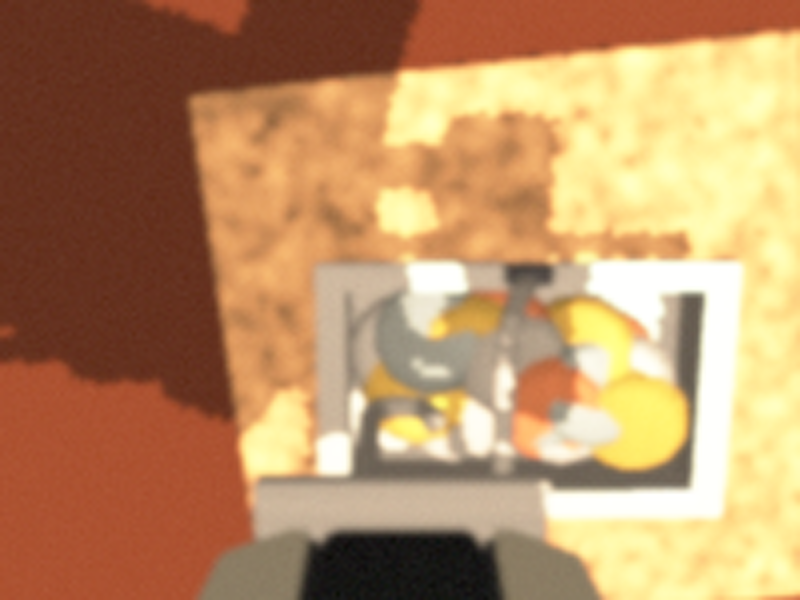

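The hook (crop (372–435,405)) is clear of the wire (505), and the cup stands unmoved. Next I'll go up and back to the block.

move_arm --series '[[20,[0,0,-0.1],[0,0,0]],[20,[0,0,-0.25],[0,0,0]],[20,[0,0,-0.45],[0,0,0]],[20,[0,0,-0.7],[0,0,0]],[20,[0,0,-1.0],[0,0,0]],[20,[0,0,-1.4],[0,0,0]],[20,[0,0,-1.8],[0,0,0]],[20,[0,0,-2.3],[0,0,0]],[20,[0,0,-2.8],[0,0,0]],[20,[0,0,-3.3],[0,0,0]],[20,[0,0,-3.5],[0,0,0]],[20,[0,0,-3.5],[0,0,0]]]'

```text
time_s: 31.33
position: [0.518, -0.3181, 0.2908]
ee_rot: [[0.235, 0.972, 0.003], [0.972, -0.235, -0.002], [-0.001, 0.004, -1.0]]
contact_force: [-0.3, 0.9, -0.9]
gripper_width: 0.0262
```

```bash
python3 - <<'E'
from h import *
delta([.5241,.3327,.285],yawR(82.4))
E
```

```text
t 31.3333 pos [ 0.518  -0.3181  0.2908] F [-0.28  0.95 -0.91] M [ 0.025 -0.008  0.001] w 0.0262
shift [15.85  -3.677  0.11 ] turn [ 0.04   0.017 -1.199]
```

move_arm --series '[[20,[0.15,-0.03,0],[0,0,0]],[20,[0.5,-0.12,0],[0,0,-0.05]],[20,[1.0,-0.23,0],[0,0,-0.1]],[20,[1.6,-0.37,0],[0,0,-0.15]],[20,[2.3,-0.53,0],[0,0,-0.2]],[20,[3.0,-0.7,0],[0,0,-0.25]],[20,[3.8,-0.88,0],[0,0,-0.3]],[20,[4.6,-1.07,0],[0,0,-0.4]],[20,[5.4,-1.25,0],[0,0,-0.45]],[20,[6.2,-1.44,0],[0,0,-0.5]],[20,[7.0,-1.62,0],[0,0,-0.55]],[20,[7.8,-1.81,0],[0,0,-0.6]]]'

```text
time_s: 32.33
position: [0.5194, 0.0049, 0.2866]
ee_rot: [[0.183, 0.983, -0.001], [0.983, -0.183, 0.0], [-0.0, -0.001, -1.0]]
contact_force: [0.8, 1.4, -1.4]
gripper_width: 0.0257
```

```bash
python3 - <<'E'
from h import *
delta([.5241,.3327,.285],yawR(82.4))
E
```

```text
t 32.3333 pos [0.5194 0.0049 0.2866] F [ 0.81  1.37 -1.36] M [ 0.004 -0.012  0.03 ] w 0.0257
shift [ 8.077 -1.384  0.041] turn [-0.016 -0.    -0.59 ]
```

move_arm --series '[[20,[0.8,-0.14,0],[0,0,-0.05]],[20,[1.6,-0.27,0],[0,0,-0.1]],[20,[2.4,-0.41,0],[0,0,-0.2]],[20,[3.2,-0.55,0],[0,0,-0.25]],[20,[4.0,-0.69,0],[0,0,-0.3]],[20,[4.8,-0.82,0],[0,0,-0.35]],[20,[5.6,-0.96,0],[0,0,-0.4]],[20,[6.3,-1.08,0],[0,0,-0.45]],[20,[6.9,-1.18,0],[0,0,-0.5]],[20,[7.4,-1.27,0],[0,0,-0.55]],[20,[7.8,-1.34,0],[0,0,-0.6]],[20,[8.05,-1.38,0],[0,0,-0.6]]]'

```text
time_s: 33.33
position: [0.5244, 0.331, 0.2866]
ee_rot: [[0.13, 0.991, -0.001], [0.991, -0.13, -0.001], [-0.001, -0.001, -1.0]]
contact_force: [-0.3, -0.1, -2.1]
gripper_width: 0.0259
```

move_arm --series '[[20,[0,0,0],[0,0,0]],[20,[0,0,0],[0,0,0]],[20,[0,0,0],[0,0,0]],[20,[0,0,0],[0,0,0]]]'

```text
time_s: 33.67
position: [0.5256, 0.3282, 0.288]
ee_rot: [[0.133, 0.991, 0.0], [0.991, -0.133, -0.0], [-0.0, 0.0, -1.0]]
contact_force: [0.4, 0.2, -1.7]
gripper_width: 0.0253
```

```bash
python3 - <<'E'
from h import *
delta([.5241,.3327,.2],yawR(82.4));snap('wrist','w28.png');snap('scene','s28.png')
crop('w28.png','w28c.png',260,120,400,240,5)
E
```

```text
t 33.6667 pos [0.5256 0.3282 0.288 ] F [ 0.35  0.15 -1.71] M [ 0.001  0.008 -0.024] w 0.0253
shift [ 0.107 -0.053  2.199] turn [ 0.003  0.    -0.011]
```

View pics/w28c.png

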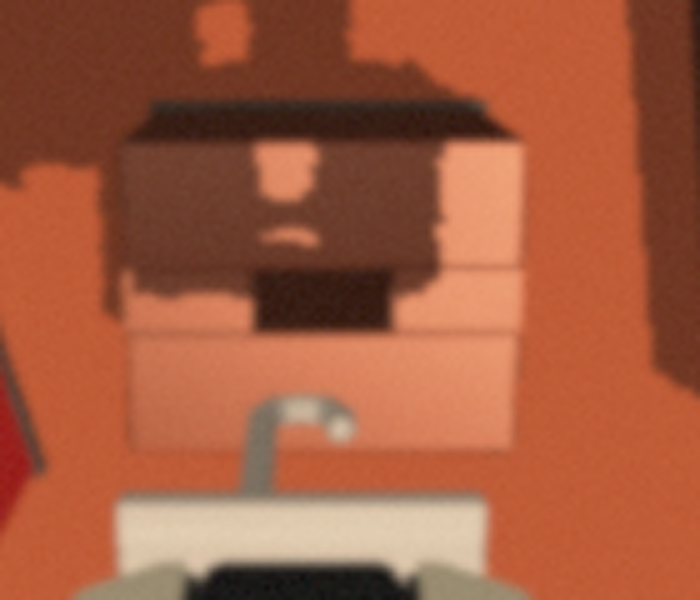

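View pics/s28.png

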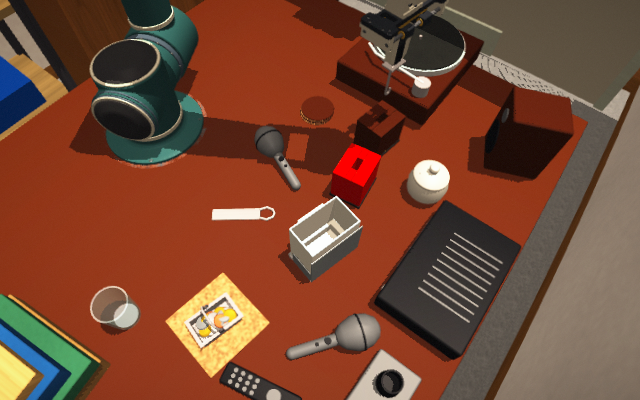

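The cup stands on the mat (scene (213,320)), and the bin is empty and shut. I'll align over the slot.

move_arm --series '[[20,[0.1,-0.05,0.2],[0,0,-0.01]],[20,[0.1,-0.05,0.6],[0,0,-0.01]],[20,[0.1,-0.05,1.0],[0,0,-0.01]],[20,[0.1,-0.05,1.4],[0,0,-0.01]],[20,[0.1,-0.05,1.7],[0,0,-0.01]],[20,[0.1,-0.05,1.85],[0,0,-0.01]],[20,[0.1,-0.05,1.85],[0,0,-0.01]],[20,[0.1,-0.05,1.85],[0,0,-0.01]],[20,[0.1,-0.05,1.85],[0,0,-0.01]]]'

```text
time_s: 34.52
position: [0.5243, 0.3335, 0.2148]
ee_rot: [[0.131, 0.991, 0.001], [0.991, -0.131, 0.001], [0.001, 0.001, -1.0]]
contact_force: [0.3, 0.6, -0.8]
gripper_width: 0.0257
```

```bash
python3 - <<'E'
from h import *
delta([.5243,.3328,.115],yawR(82.4));im=snap('wrist','w29.png')
crop('w29.png','w29c.png',260,140,400,260,5)
E
```

```text
t 34.5167 pos [0.5243 0.3335 0.2148] F [ 0.33  0.58 -0.85] M [0.059 0.005 0.013] w 0.0257
shift [-1.800e-02 -1.000e-03  2.496e+00] turn [ 0.011 -0.008  0.011]
```

View pics/w29c.png

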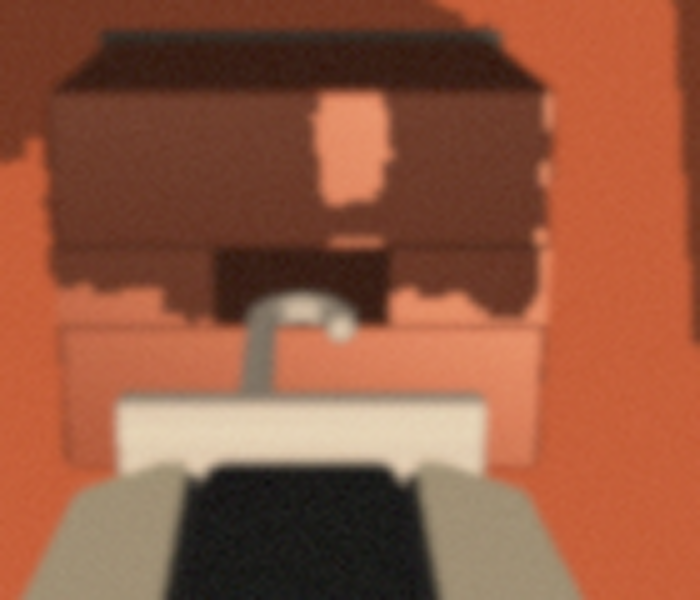

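The hook (260–342) is centred on the slot (215–388), so I'll lower it.

move_arm --series '[[20,[-0.01,0,0.15],[0,0,0]],[20,[-0.01,0,0.3],[0,0,0]],[20,[-0.01,0,0.45],[0,0,0]],[20,[-0.01,0,0.6],[0,0,0]],[20,[-0.01,0,0.75],[0,0,0]],[20,[-0.01,0,0.75],[0,0,0]]]'

```text
time_s: 35.07
position: [0.5236, 0.3327, 0.182]
ee_rot: [[0.131, 0.991, -0.002], [0.991, -0.131, -0.001], [-0.001, -0.002, -1.0]]
contact_force: [0.1, 0.9, -1.6]
gripper_width: 0.0258
```

move_arm --series '[[20,[0,0,0.2],[0,0,0]],[20,[0,0,0.4],[0,0,0]],[20,[0,0,0.6],[0,0,0]],[20,[0,0,0.8],[0,0,0]],[20,[0,0,1.0],[0,0,0]],[20,[0,0,1.2],[0,0,0]],[20,[0,0,1.4],[0,0,0]],[20,[0,0,1.5],[0,0,0]],[20,[0,0,1.5],[0,0,0]]]'

```text
time_s: 35.82
position: [0.5237, 0.3327, 0.1225]
ee_rot: [[0.131, 0.991, -0.001], [0.991, -0.131, -0.001], [-0.001, -0.001, -1.0]]
contact_force: [-0.2, 0.5, -1.2]
gripper_width: 0.026
```

Inside the slot with no forces. Last 10 mm now, slowly.

move_arm --series '[[20,[0,0,0.04],[0,0,0]],[20,[0,0,0.09],[0,0,0]],[20,[0,0,0.14],[0,0,0]],[20,[0,0,0.18],[0,0,0]],[20,[0,0,0.21],[0,0,0]],[20,[0,0,0.21],[0,0,0]]]'

```text
time_s: 36.32
position: [0.5239, 0.3329, 0.1152]
ee_rot: [[0.131, 0.991, -0.0], [0.991, -0.131, -0.0], [-0.0, -0.0, -1.0]]
contact_force: [-0.4, 1.0, -2.0]
gripper_width: 0.0259
```

move_arm --series '[[20,[0,0,0.02],[0,0,0]],[20,[0,0,0.03],[0,0,0]],[20,[0,0,0.03],[0,0,0]],[20,[0,0,0.03],[0,0,0]]]'

```text
time_s: 36.65
position: [0.524, 0.3329, 0.1142]
ee_rot: [[0.131, 0.991, 0.0], [0.991, -0.131, 0.0], [0.0, 0.0, -1.0]]
contact_force: [-0.2, 0.1, -1.0]
gripper_width: 0.0259
```

```bash
python3 - <<'E'
from h import *
delta([.5243,.3328,.112],yawR(82.4))
for i in range(4):
    snap('wrist','tmp.png');delta([.5243,.3328,.112])
E
```

```text
t 36.65 pos [0.524  0.3329 0.1142] F [-0.17  0.07 -1.01] M [-0.007 -0.039 -0.036] w 0.0259
shift [-0.002  0.008  0.056] turn [ 0.    -0.     0.011]
t 36.7 pos [0.524  0.3329 0.1143] F [ 0.25 -0.75 -1.52] M [ 0.01   0.008 -0.018] w 0.026
shift [-0.002  0.008  0.057] turn [0. 0. 0.]
t 36.75 pos [0.524  0.3329 0.1143] F [ 0.12  0.41 -0.99] M [ 0.085  0.008 -0.033] w 0.0258
shift [-0.002  0.007  0.057] turn [0. 0. 0.]
t 36.8 pos [0.524  0.3329 0.1143] F [ 0.27 -0.06 -0.08] M [-0.019  0.017 -0.027] w 0.0263
shift [-0.002  0.007  0.056] turn [0. 0. 0.]
t 36.85 pos [0.524  0.3329 0.1142] F [ 0.58 -0.72 -1.78] M [ 0.057 -0.029  0.01 ] w 0.0258
shift [-0.002  0.008  0.056] turn [0. 0. 0.]
```

move_arm --series '[[20,[0,0,0.02],[0,0,0]],[20,[0,0,0.03],[0,0,0]],[20,[0,0,0.03],[0,0,0]],[20,[0,0,0.03],[0,0,0]]]'

```text
time_s: 37.18
position: [0.524, 0.3329, 0.113]
ee_rot: [[0.131, 0.991, -0.0], [0.991, -0.131, -0.0], [-0.0, -0.0, -1.0]]
contact_force: [-0.8, -0.8, -1.0]
gripper_width: 0.026
```

move_arm --series '[[20,[0,0,0.01],[0,0,0]],[20,[0,0,0.02],[0,0,0]],[20,[0,0,0.02],[0,0,0]],[20,[0,0,0.02],[0,0,0]]]'

```text
time_s: 37.52
position: [0.524, 0.3329, 0.1124]
ee_rot: [[0.131, 0.991, 0.0], [0.991, -0.131, 0.0], [0.0, 0.0, -1.0]]
contact_force: [0.4, -0.1, 1.8]
gripper_width: 0.0257
```

The flange touches at the same height as at pick-up (0.1124), so I'll release.

move_arm --series '[[40,[0,0,0],[0,0,0]],[60,[0,0,0],[0,0,0]],[60,[0,0,0],[0,0,0]],[60,[0,0,0],[0,0,0]],[60,[0,0,0],[0,0,0]],[60,[0,0,0],[0,0,0]]]'

```text
time_s: 38.02
position: [0.524, 0.3329, 0.1122]
ee_rot: [[0.131, 0.991, 0.0], [0.991, -0.131, 0.0], [0.0, 0.0, -1.0]]
contact_force: [0.1, -0.5, -0.2]
gripper_width: 0.0586
```

move_arm --series '[[60,[0,0,-0.2],[0,0,0]],[60,[0,0,-0.6],[0,0,0]],[60,[0,0,-1.1],[0,0,0]],[60,[0,0,-1.7],[0,0,0]],[60,[0,0,-2.4],[0,0,0]],[60,[0,0,-3.1],[0,0,0]],[60,[0,0,-3.8],[0,0,0]],[60,[0,0,-4.3],[0,0,0]],[60,[0,0,-4.3],[0,0,0]],[60,[0,0,-4.3],[0,0,0]]]'

```text
time_s: 38.85
position: [0.5242, 0.333, 0.2857]
ee_rot: [[0.131, 0.991, 0.002], [0.991, -0.131, 0.001], [0.001, 0.002, -1.0]]
contact_force: [-0.7, -0.2, -0.9]
gripper_width: 0.0597
```

```bash
python3 - <<'E'
from h import *
delta([.5243,.3328,.112],yawR(82.4));im=snap('wrist','w30.png');snap('scene','s30.png');snap('top','t30.png')
crop('s30.png','s30c.png',150,80,450,380,2)
crop('w30.png','w30c.png',260,130,380,230,6)
f=lambda a,b:(260+a/6,130+b/6)
E
```

```text
t 38.85 pos [0.5242 0.333  0.2857] F [-0.72 -0.17 -0.87] M [ 0.022  0.035 -0.031] w 0.0597
shift [-1.100e-02 -4.000e-03  4.343e+00] turn [ 0.02  -0.015  0.011]
```

View pics/w30c.png

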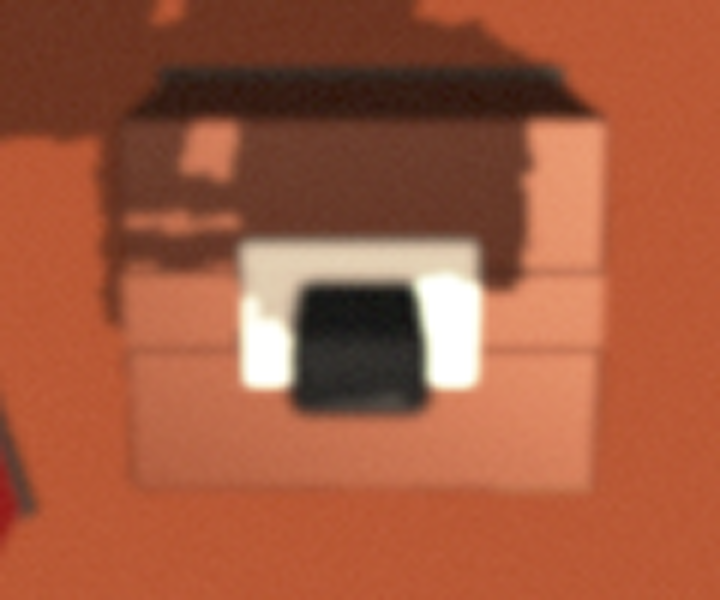

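View pics/s30c.png

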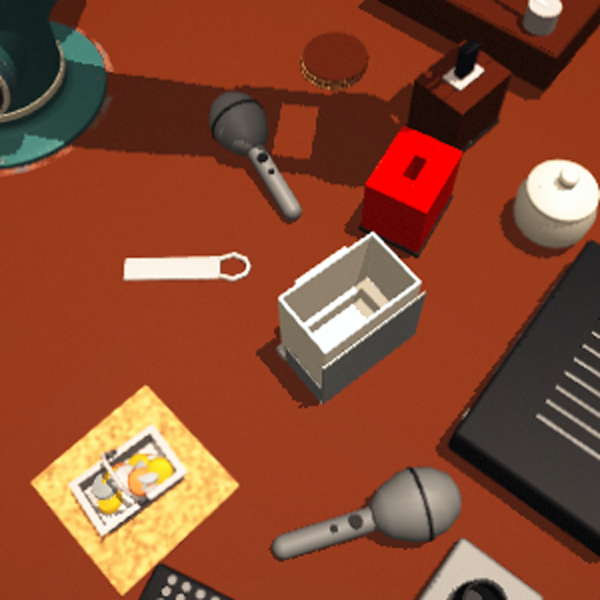

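View pics/t30.png

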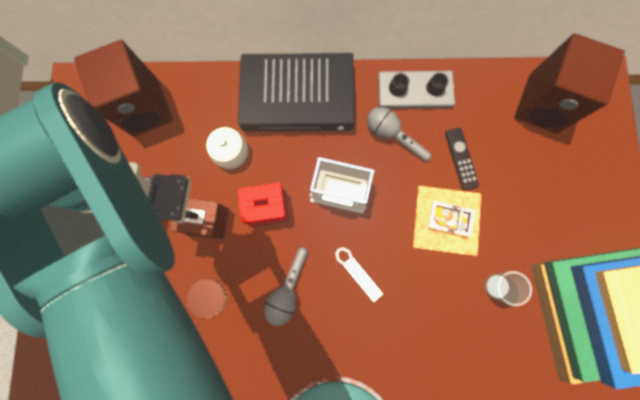

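All checks look right: the rod hangs in the cherry block (scene crop (466,65)), the cup stands on the mat (top (452,219)), and the bin is empty and shut at its starting pixels.

```bash
python3 - <<'E'
from h import *
print(bot.sign_off())
E
```

```text
the job is handed in; nothing more can be done
None
```

The job is done and handed in at about 39 s of the 72 s allowed. The steel cup stands on the cork mat and the hook rod is back in its cherry block.

- **Finding and lifting:** I felt for the bail by moving along +y with the hook below it, and there was no contact. The wrist camera then confirmed the wire over the throat. I lifted slowly straight up, shifted to keep the cup centred, and cleared the bin mouth.
- **Forces:** Fz at the wrist, including the rod's own weight of about 1.2 N, stayed at or below 5.2 N in every reading, under the 8 N limit for the bail. Sideways readings stayed under 2.5 N. The sensor scatters by about 1 N, and I only sampled between steps.
- **Setting down:** The cup hung slightly tilted, by my estimate about 0.16 rad, so I let one edge touch first and followed the wire as it levelled. The hook briefly leaned on the wire with about 1.4 N, first on the shaft and then on the tip. I backed off to zero moment before unhooking.
- **Last pictures:** The cup is upright and well within the mat's edges. The bin is empty, shut and where it started. The rod's flange sits on the block at the same height as when I picked it up, with the gripper open and clear. The other objects look unmoved.
- **Disagreements:** The scene and wrist views gave a bail crown height about 6 mm above what I felt, so I went by feel. When the cup left the well it swung a few millimetres towards the bin's end wall, and I saw no force rise or movement of the bin.

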